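# Shelve the notebook and close the book rack one hole

## Robot

A 7-joint arm with a two-finger parallel gripper is mounted at the origin on the work surface; the furniture and walls round the work are solid. World frame = base frame: x ahead of the robot, y to its left, z up, the work surface at z = 0. Lengths are in m, angles in rad, forces in N, time in s.
With the tool pointing down it reaches from about 0.425 to 0.875 m from the base axis. Payload 4.7 kg.
Tool frame: the origin (TCP) lies on the centre line of the jaws, within the pads' length; the fingertips stand 8 mm ahead of it and the grasp point (between the pads) lies 11 mm behind it; z points along the fingers, y is the direction in which the jaws open and shut (so a half turn about z gives the same grasp; the last joint's range is limited). The gripper opens to 87 mm and grips with 3 to 60 N. Pads are 19 mm wide; open, the fingers measure 117 mm over their backs; the gripper's body (75 mm by 190 mm) begins 51 mm behind the grasp point.
Start: joints at [0.014, 0.321, -0.07, 1.45, 0.023, 1.371, -0.057], TCP at [0.65, -0, 0.192] pointing down, gripper open.
Joint ranges: [-2.86, 2.86], [-0.3, 2.09], [-1.38, 1.24], [0.06, 2.45], [-1.56, 4.7], [0.09, 2.05], [-2.69, 2.69]. Speed limits (rad/s): [2.57, 2.57, 3.14, 3.14, 3.14, 3.14, 3.14].

## Interface

Orientations are given as a rotation vector (axis times angle).
In Python, from bench import ctrl, cams, workorder gives the robot as it stands. The module is installed in compiled form; this text tells all that it offers.
- The arm moves only by the tool carry_out, never from a script. Its argument "rows" is a list of rows, each an object with "offset": the shift along the tool's x, y, z in m, a list of three; "rot": the turn, a rotation vector about the tool's x, y, z in degrees, a list of three; "gripper": the opening, from 0 (shut) to 1 (fully open). In form: [{"offset": [dx, dy, dz], "rot": [rx, ry, rz], "gripper": gripper}, ...]. A call has 1 to 10 rows; each row shifts and turns the commanded pose from where the row before left it, along the tool's axes as they then stand; what a row does not reach is not made up. A row lasts 1/8 s, in which the tool goes at most 62.5 mm and 10.7 degrees, less where a joint would pass 70% of its speed; a pose out of reach is approached as far as the arm can. A call is refused whole if a number of a shift passes 0.0625 or a number of a turn 10.7, either way. A call with a gripper value outside its range is refused whole. The fingers move at their own pace and stop on an object; "grip_force" is the grip in N (left out, the last holds). Time passes only in rows, so rows that do not move let the fingers close. It gives the time, the measured TCP pose, the force and the opening at its end, in the units of the state.
- ctrl.get_state(): the state, without advancing time (a new reading comes with each control period).
- cams.get_image(name): name is "scene" or "side" or "wrist"; returns a dict with "img" (384x512x3 uint8, red, green, blue), "vfov" (degrees; the focal length in pixels is half the picture's height over the tangent of half this angle, whatever the lens; pixels are square), "cx", "cy" (the principal point, pixels), "R" (3x3) and "t" (3): a world point X has camera coordinates R X + t. Camera axes: x right, y down, z forward; pixel columns grow to the right and rows downward; lengths in m; the calibration is good to about 2 mm. A picture is of the moment at which its call begins. There is no depth.
- workorder.close_job(): hands the job in, once; it reports no verdict.
The state is a dict: "time": time; "joint_positions": joint angles; "qd": joint speeds; "joint_torque": joint torques, N m; "position": TCP position; "tool_rot": TCP orientation; "ft_force": force on the tool from outside, world axes, zero at the start; "torque": the same for the moment, N m; "grip_width": opening from 0.0 (shut) to 1.0 (fully open).
Only numpy, scipy, OpenCV 4.12 (cv2) and the standard library are available. Lean on these libraries where they do the work, as an engineer would, in place of code of your own. Each camera call takes 0.05 s, during which the arm holds its last target.

## Task

Tidy the notebooks into the extending book rack on the desk: pick up the loose notebook that stands against the big green book and stand it upright in the gap of the rack, beside the two notebooks already there. Then close the rack by one hole so that all three are kept from falling: squeeze the sprung button flush with the tube, push the outer tube in gently until the button springs out through the next hole and locks, stop there and let go. Never push hard on the tube while the button stands out in a hole, and leave the other things on the desk alone.

Things in the scene. Friction and masses are not known exactly. Their poses are not given: they have to be found in the camera images.
- rack: Extending book rack, fixed: two upright dark wooden ends (12 mm thick, 158 deep, 116 high) joined by a square tube low in front of the books. Origin on the desk; x away from the robot, z up, y along the tube to the fixed left end, whose inner face is at y 100 mm. Books stand on the desk, middles at x 20; tube axis at x -60, z 40. The dark inner tube (21 mm square) is part of the fixed end.
- bookend (a joint): Travel (m) of the sliding right end with its bright outer tube along the rack's +y: 0 at the start, locked, growing as it closes; friction about 4 N. The tube is 26 mm square, wall 2 mm. The button stands in its second 11.5 mm hole. The next hole is in the 29 mm square end sleeve clamped on the tube's right end, 46 to 64 mm further right: set differently each time and not reported: feel for it.
- snap_button (a joint): Travel (m) of the button: 0 fully out, the tube locked; 0.005 tip flush with the tube's front face; 0.007 under the tube wall. Spring 1.5 N at 0, 3 N at 0.007. When it is held flush (by pads closing on the tube's front and back), a push of about 9 N along the tube makes its round tip duck under the wall; it springs out at the next hole and stops the tube. Never load it with over 15 N.
- button_tip (a point): Tip of the round-ended 10 mm brass button. It belongs to the inner tube and does not travel with the outer one. At the start it stands 5 mm out of the middle hole in the outer tube's front face (the robot's side), 40 mm above the desk; the tube's axis lies 18 mm behind it along the rack's +x. The sliding end is 92 mm to its left (rack's +y).
- bookend_face (a point): Point on the inner (left) face of the sliding wooden end, at the books' middle line (rack's x 20 mm), 60 mm above the desk; it travels with that end. At the start it is 116 mm from the inner face of the fixed end.
- notebook: Loose leather notebook, 155 mm high as it stands on its short edge, 113 deep, 17 thick, up to 0.21 kg, upright against the right side of a big green book (225 x 172 x 51 mm, lying flat, fixed), its upper 100 mm clear. Origin: middle of its left cover, 75 mm above the desk. Own x points up, own z horizontally through the thickness (17 mm, to the right cover), own y along the depth.
- row_left: Notebook of the same kind, standing upright in the rack beside the fixed end. Same axes: origin in the middle of its left cover, own z runs 17 mm to its right cover.
- row_right: Notebook of the same kind, standing upright in the rack to the right of row_left; same axes. Between its right cover and the sliding end is the gap for the loose notebook, 74 to 82 mm wide at the start.
- glasses_case: Closed dark spectacle case, 58 x 155 x 36 mm, lying at the back between the green book and the rack; a bystander. Origin under its middle.
- magnifier: Hand lens, 86 x 189 x 17 mm, lying in front, between the green book and the rack; a bystander. Origin under its middle.
- mouse: Cordless mouse, 111 x 60 x 36 mm, at the right; a bystander. Origin under its middle.
Mind the look-alikes: they are no part of the job. Leave any blue or purple look-alike of the notebook alone.

How it is judged:
On the way, in this order (a step that is already met when the one before it is completed fails the run):
1. the loose notebook stands upright in the rack, between its two ends (x of notebook in the frame of rack between -0.008 and 0.048 m and y of notebook in the frame of rack between -0.018 and 0.102 m and z of notebook in the frame of rack between 0.067 and 0.082 m and angle between the x axis of notebook and the z axis of rack, either way round below 0.15 rad), for 0.2 s.
2. the rack is closed by one hole and the button has sprung out (value of joint bookend between 0.043 and 0.067 m and value of joint snap_button below 0.0015 m), for 0.2 s.
At the end, for the whole second after the job is handed in: The rack is closed by one hole (sliding end 43 to 67 mm further in than at the start), the button out again (within 1.5 mm), all three notebooks upright (within 0.15 rad) between the rack's ends, the loose one on the desk within 28 mm of the books' middle line, at rest and released (all of step 2 and x of notebook in the frame of rack between -0.008 and 0.048 m and y of notebook in the frame of rack between 0.025 and 0.102 m and z of notebook in the frame of rack between 0.067 and 0.082 m and angle between the x axis of each of notebook, row_left, row_right and the z axis of rack, either way round below 0.15 rad and linear speed of notebook below 0.02 m/s and y of row_left in the frame of rack between 0.025 and 0.102 m and y of row_right in the frame of rack between 0.025 and 0.102 m); the robot touches nothing.
It fails at once if the tube is pushed against the button with over 15 N (contact force between snap_button and bookend above 15 N).
It fails at once if a bystander is pushed more than 30 mm from its place (distance of any of glasses_case, magnifier, mouse from where it was at the start of the episode above 0.03 m).
It also fails if it takes over 58 s, if anything falls off the work surface, if the arm or the gripper's body presses on something with over 40 N, if the wrist force passes 120 N, or if a joint passes its speed limit or range.

## Working session

There is one attempt and no reset: what is moved stays moved. The work goes in short steps, Python scripts to look and compute and a tool call to move; the robot and the scene stay as the last step left them, time stands still between calls to the robot, and variables do not carry over. Pictures are saved under pics/ and viewed, and the job is handed in when it is done.

Besides the shell and the picture viewer there is one more tool, called after ">>>" by a JSON object that holds its "name" and its "arguments". carry_out: Moves the arm, as the interface text tells. Its arguments: {"type":"object","properties":{"rows":{"type":"array"},"grip_force":{"type":"number"}},"required":["rows"]}

```bash
mkdir -p pics
cat > h.py <<'E'
import numpy as np,cv2
from bench import ctrl,cams,workorder
def grab(n,f):
    d=cams.get_image(n); cv2.imwrite('pics/'+f+'.png',d['img'][:,:,::-1]); 
    np.savez('pics/'+f+'.npz',**{k:np.array(v) for k,v in d.items()}); return d
def load(f): return dict(np.load('pics/'+f+'.npz'))
def foc(d): return d['img'].shape[0]/2/np.tan(np.radians(float(d['vfov']))/2)
def ray(d,u,v):
    f=foc(d); c=np.array([(u-d['cx'])/f,(v-d['cy'])/f,1.]); R=np.array(d['R']);t=np.array(d['t'])
    return -R.T@t, R.T@c
def onz(d,u,v,z):
    o,r=ray(d,u,v); return o+r*(z-o[2])/r[2]
def onplane(d,u,v,p,n):
    o,r=ray(d,u,v); return o+r*(np.dot(np.array(p)-o,n)/np.dot(r,n))
def proj(d,X):
    c=np.array(d['R'])@np.array(X)+np.array(d['t']); f=foc(d); return np.array([f*c[0]/c[2]+d['cx'],f*c[1]/c[2]+d['cy']])
def tri(a,b):
    # a,b=(d,u,v)
    A=np.zeros((3,3));B=np.zeros(3)
    rs=[ray(*a),ray(*b)]
    for o,r in rs:
        r=r/np.linalg.norm(r);P=np.eye(3)-np.outer(r,r);A+=P;B+=P@o
    X=np.linalg.solve(A,B)
    return X,[np.linalg.norm(np.cross(X-o,r/np.linalg.norm(r))) for o,r in rs]
E
python3 - <<'E'
from h import *
for n in ['scene','side','wrist']:
    d=grab(n,n+'0'); print(n,d['vfov'],d['cx'],d['cy'],-np.array(d['R']).T@d['t'],np.array(d['R'])[2])
print(ctrl.get_state())
E
```

```text
scene 54.600429090244134 256.6536426108703 193.17091448666412 [-0.25919618 -0.64689547  0.87049056] [ 0.62827702  0.51526521 -0.58289772]
side 49.80942591864098 258.703313402755 193.26731638886878 [0.43575016 1.26587082 0.58197316] [ 0.09363638 -0.92461345 -0.36921836]
wrist 71.08772106838767 256.1608569546213 194.580971623239 [0.6484934  0.07164784 0.38485332] [-0.00212249 -0.26117508 -0.96528911]
{'time': 0.15, 'joint_positions': array([ 0.01408672,  0.32163857, -0.07012948,  1.45137189,  0.02261224,
        1.37079085, -0.05691026]), 'qd': array([-0.00183997, -0.00223138,  0.00038629, -0.0032065 , -0.00075416,
        0.00132735, -0.00036859]), 'joint_torque': array([ 2.16972071e-04, -4.91794288e+01, -4.04079035e-01, -3.12878716e+01,
       -6.39387709e-02,  4.04033612e-02,  9.90178205e-05]), 'position': array([ 6.49551868e-01, -1.63042145e-05,  1.91333823e-01]), 'tool_rot': array([-2.22069348e+00, -2.22085287e+00,  1.66729553e-03]), 'ft_force': array([-0.2544286 ,  0.29878287, -0.11894254]), 'torque': array([-0.01649802,  0.07731477, -0.00167741]), 'grip_width': 0.9990923790840686}
```

View pics/scene0.png

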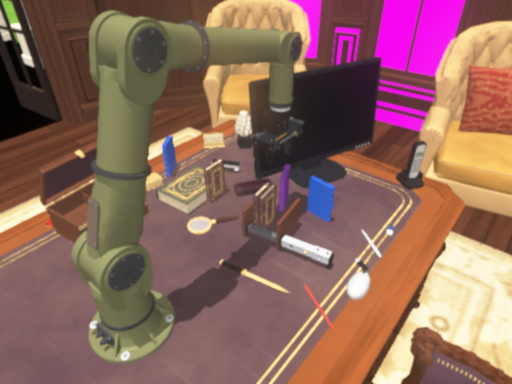

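View pics/side0.png

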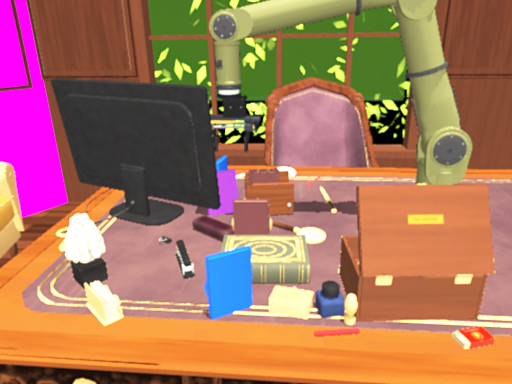

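View pics/wrist0.png

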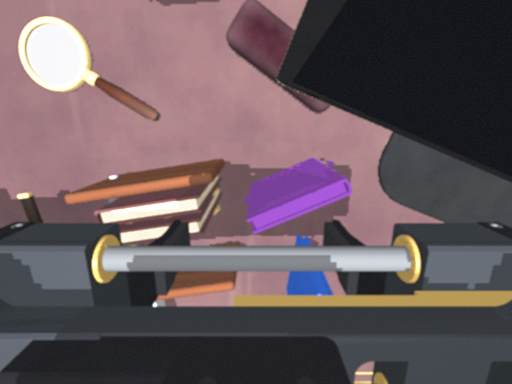

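Run:
```python
from h import *
a=cv2.imread('pics/scene0.png')[140:280,140:350]; cv2.imwrite('pics/c1.png',cv2.resize(a,None,fx=3.8,fy=3.8,interpolation=cv2.INTER_CUBIC))
a=cv2.imread('pics/side0.png')[150:320,160:340]; cv2.imwrite('pics/c2.png',cv2.resize(a,None,fx=3.5,fy=3.5,interpolation=cv2.INTER_CUBIC))
```

```text
(no output)
```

View pics/c1.png

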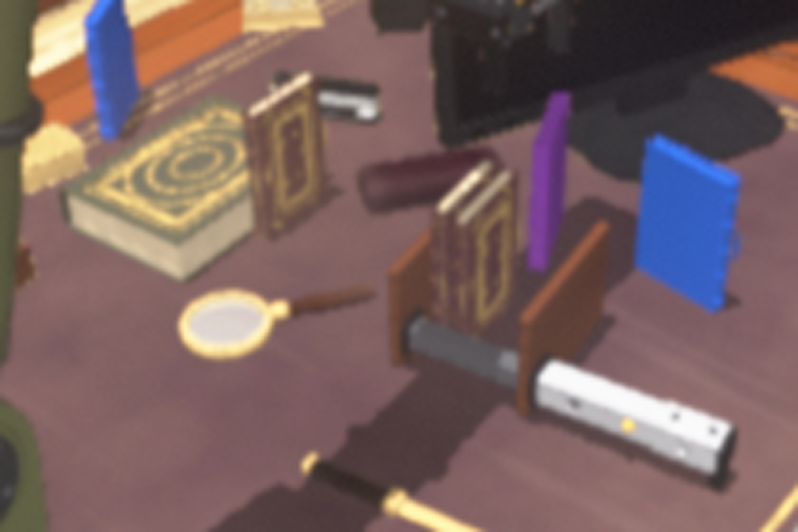

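View pics/c2.png

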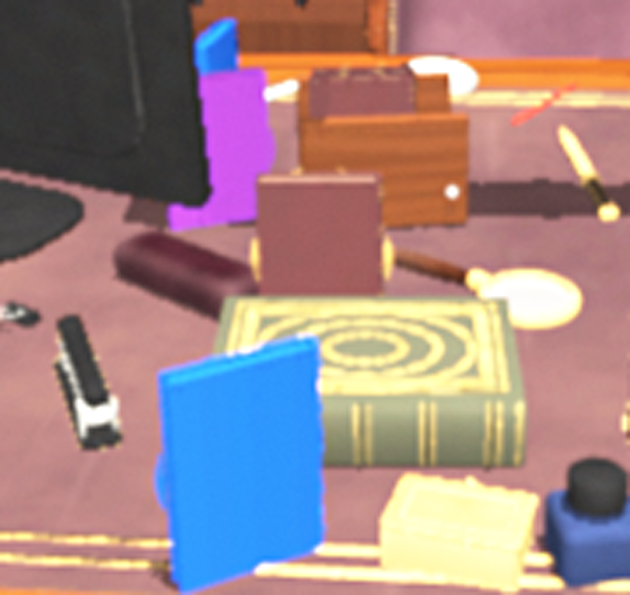

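Run:
```python
from h import *
np.set_printoptions(precision=4,suppress=True)
s=load('scene0');w=load('side0')
C=lambda x,y:(140+x/3.8,140+y/3.8)
D=lambda x,y:(160+x/3.5,150+y/3.5)
P=lambda n,p:print(n,p)
for n,p,z in [('nb front top L',(247,112),.155),('nb front top R',(258,120),.155),('nb back top R',(322,85),.155),('nb back top L',(308,73),.155),('row rear top left',(487,163),.155),('row front top left',(432,205),.155),('rowR front top',(462,220),.155),('rowR back topR',(518,175),.155),
 ('slide front top',(525,320),.116),('slide back top R',(608,228),.116),('slide front bot',(525,410),0),('fix front top L',(390,268),.116),('fix front bot',(398,363),0),('button',(628,425),.04),('tube right end topfront',(720,440),.053),('tube left top front of slide',(540,370),.053),('mag',(230,325),0),('case',(430,180),.0),('purple top front',(545,125),.155),('purple bot',(535,265),0),('mag handle end',(372,295),0.01),('green front-right top corner',(185,240),.051),('green right back?',(255,120),.051)]:
    P(n,onz(s,*C(*p),z))
print('side')
for n,p,z in [('nb near top',(380,177),.155),('nb far top',(258,178),.155),('fixtop near',(468,118),.116),('fixtop far',(299,118),.116),('fix bot near',(467,220),0),('green',(510,300),.051),('green2',(230,298),.051),('purple',(200,75),.155),('purple2',(268,70),.155),('purple botR',(272,215),0),('mon',(205,195),.1)]:
    P(n,onz(w,*D(*p),z))
```

```text
nb front top L [0.509  0.2247 0.155 ]
nb front top R [0.5055 0.2063 0.155 ]
nb back top R [0.5904 0.2031 0.155 ]
nb back top L [0.5986 0.2299 0.155 ]
row rear top left [ 0.5836 -0.007   0.155 ]
row front top left [ 0.5025 -0.0096  0.155 ]
rowR front top [ 0.5016 -0.0435  0.155 ]
rowR back topR [ 0.5858 -0.0403  0.155 ]
slide front top [ 0.4673 -0.1369  0.116 ]
slide back top R [ 0.6152 -0.1196  0.116 ]
slide front bot [ 0.4815 -0.1306  0.    ]
fix front top L [ 0.4499 -0.0056  0.116 ]
fix front bot [ 0.4579 -0.0042 -0.    ]
button [ 0.4866 -0.231   0.04  ]
tube right end topfront [ 0.5069 -0.3043  0.053 ]
tube left top front of slide [ 0.4834 -0.1432  0.053 ]
mag [ 0.3988  0.1539 -0.    ]
case [0.7018 0.1596 0.    ]
purple top front [ 0.6681 -0.0105  0.155 ]
purple bot [ 0.6529 -0.0163  0.    ]
mag handle end [0.5072 0.0706 0.01  ]
green front-right top corner [0.4204 0.2314 0.051 ]
green right back? [0.6146 0.3329 0.051 ]
side
nb near top [0.5126 0.2477 0.155 ]
nb far top [0.6057 0.2554 0.155 ]
fixtop near [0.4489 0.009  0.116 ]
fixtop far [0.6049 0.018  0.116 ]
fix bot near [ 0.4484 -0.0192  0.    ]
green [0.4109 0.2436 0.051 ]
green2 [0.632  0.2553 0.051 ]
purple [0.6968 0.0139 0.155 ]
purple2 [ 0.6358 -0.0039  0.155 ]
purple botR [ 0.6393 -0.0189  0.    ]
mon [0.6666 0.1648 0.1   ]
```

>>> {"name": "carry_out", "arguments": {"rows": [{"offset":[-0.02,-0.01,-0.03],"rot":[0,0,0],"gripper":1},{"offset":[-0.04,-0.02,-0.03],"rot":[0,0,0],"gripper":1},{"offset":[-0.04,-0.02,0],"rot":[0,0,0],"gripper":1},{"offset":[-0.04,-0.02,0],"rot":[0,0,0],"gripper":1},{"offset":[-0.04,-0.02,0],"rot":[0,0,0],"gripper":1},{"offset":[-0.04,-0.02,0],"rot":[0,0,0],"gripper":1},{"offset":[0,0,0],"rot":[0,0,0],"gripper":1}]}}

```text
time: 1.02
position: [0.5375, -0.2251, 0.2522]
tool_rot: [2.23, 2.212, -0.003]
ft_force: [0.7, 0.0, -0.2]
grip_width: 0.997
```

Run:
```python
from h import *
d=grab('wrist','w1');print(ctrl.get_state()['position'],-np.array(d['R']).T@d['t'])
cv2.imwrite('pics/w1b.png',cv2.resize(cv2.imread('pics/w1.png'),(800,600),interpolation=cv2.INTER_CUBIC))
```

```text
[ 0.53895971 -0.22191174  0.2520607 ] [ 0.5369599  -0.15303094  0.44569107]
```

View pics/w1b.png

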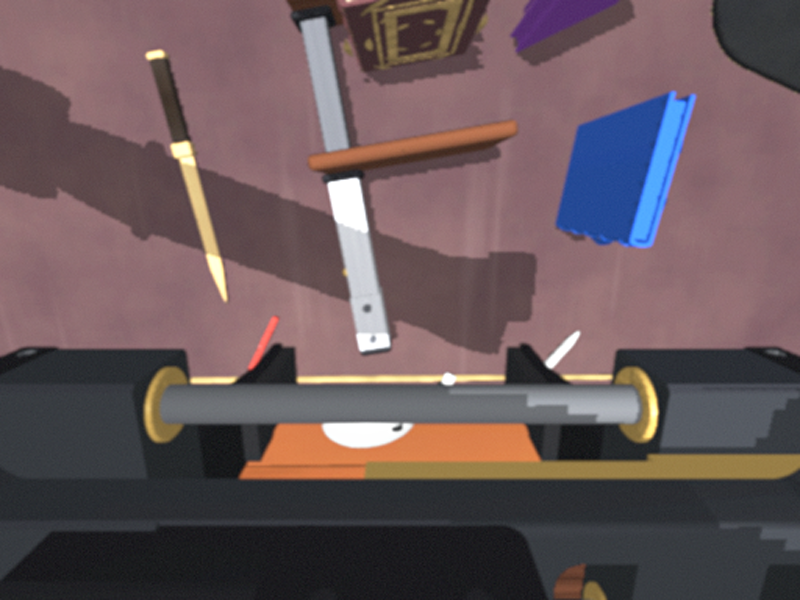

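Run:
```python
from h import *
a=cv2.imread('pics/w1.png')[0:232,180:350]; cv2.imwrite('pics/c3.png',cv2.resize(a[100:232],None,fx=4.5,fy=4.5,interpolation=cv2.INTER_CUBIC))
cv2.imwrite('pics/c4.png',cv2.resize(a[0:120],None,fx=4.5,fy=4.5,interpolation=cv2.INTER_CUBIC))
```

```text
(no output)
```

View pics/c3.png

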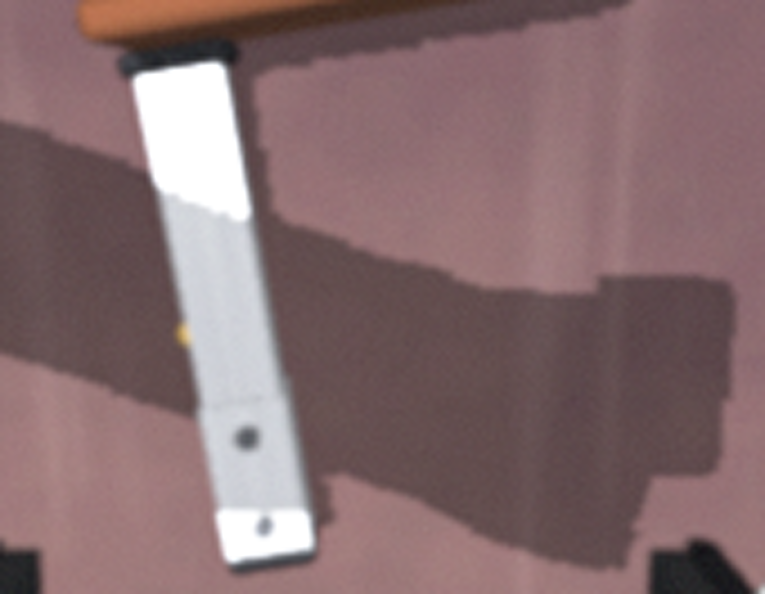

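View pics/c4.png

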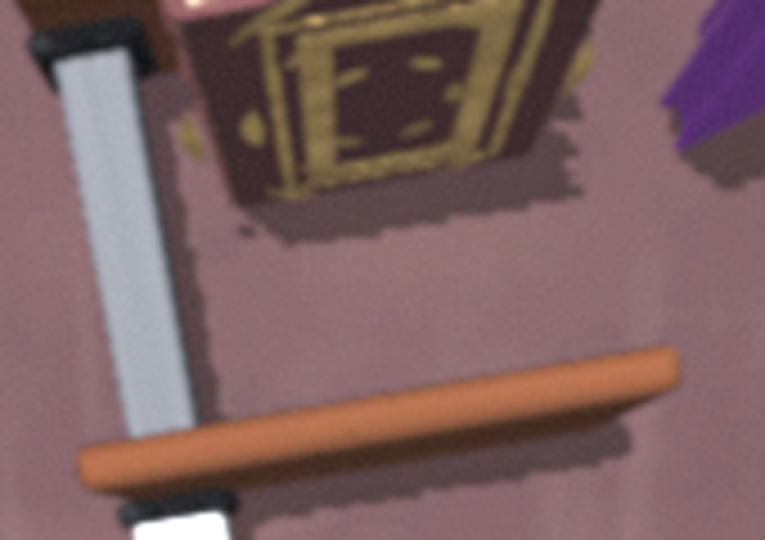

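Run:
```python
from h import *
np.set_printoptions(precision=4,suppress=True)
w=load('w1');s=load('scene0')
C=lambda x,y:(180+x/4.5,100+y/4.5)
D=lambda x,y:(180+x/4.5,y/4.5)
def L(n,f,p,q,z):
    a=onz(w,*f(*p),z);b=onz(w,*f(*q),z);v=b-a;print(n,a,b,np.linalg.norm(v),np.degrees(np.arctan2(v[1],v[0])))
L('tube left edge',C,(137,80),(198,400),.053)
L('tube right edge',C,(229,65),(283,380),.053)
L('sleeve',C,(203,405),(225,555),.0545)
L('sleeveR',C,(290,400),(313,545),.0545)
L('holes',C,(247,437),(263,525),.0545)
L('slide inner top',D,(85,450),(672,347),.116)
L('slide outer top',D,(88,490),(678,384),.116)
L('inner tube left',D,(60,68),(128,438),.0505)
L('inner tube right',D,(133,50),(193,425),.0505)
L('rowR bottom',D,(248,207),(528,152),0)
L('inner face of fixed / row top?',D,(185,22),(285,5),.155)
print('button',onz(w,*C(185,335),.04), tri((w,)+C(183,335),(s,140+628/3.8,140+425/3.8)))
```

```text
tube left edge [ 0.4722 -0.1477  0.053 ] [ 0.4871 -0.2508  0.053 ] 0.10419526811751975 -81.76228349367267
tube right edge [ 0.5011 -0.1435  0.053 ] [ 0.5157 -0.2442  0.053 ] 0.10178917780015763 -81.72905975724419
sleeve [ 0.4889 -0.2522  0.0545] [ 0.4945 -0.3057  0.0545] 0.05378627170320524 -84.11203770307213
sleeveR [ 0.518  -0.2507  0.0545] [ 0.5249 -0.3022  0.0545] 0.0520079068130818 -82.3823960617754
holes [ 0.5033 -0.2634  0.0545] [ 0.5079 -0.2948  0.0545] 0.03173601002072292 -81.72630522473374
slide inner top [ 0.4702 -0.1286  0.116 ] [ 0.62   -0.1053  0.116 ] 0.15158161039841697 8.838510938472705
slide outer top [ 0.4704 -0.1384  0.116 ] [ 0.6221 -0.114   0.116 ] 0.1536608866507682 9.135795011532476
inner tube left [ 0.4565 -0.0202  0.0505] [ 0.4705 -0.1204  0.0505] 0.10114233995107728 -82.06461597163549
inner tube right [ 0.4777 -0.0159  0.0505] [ 0.4907 -0.1168  0.0505] 0.10172768195658233 -82.66147594805841
rowR bottom [ 0.5058 -0.0442  0.    ] [ 0.5983 -0.0288  0.    ] 0.09370104072800632 9.487689456778998
inner face of fixed / row top? [ 0.5045 -0.0471  0.155 ] [ 0.5255 -0.0442  0.155 ] 0.02116024267943284 7.844075908545163
button [ 0.482  -0.2312  0.04  ] (array([ 0.4825, -0.2317,  0.0435]), [np.float64(0.0013979249892248802), np.float64(0.001397924989224813)])
```

>>> {"name": "carry_out", "arguments": {"rows": [{"offset":[0.02,0,0],"rot":[0,0,0],"gripper":1},{"offset":[0.04,0,0],"rot":[0,0,0],"gripper":1},{"offset":[0.05,0,0],"rot":[0,0,0],"gripper":1},{"offset":[0.05,0,0],"rot":[0,0,0],"gripper":1},{"offset":[0.05,0,0],"rot":[0,0,0],"gripper":1},{"offset":[0.05,0,0],"rot":[0,0,0],"gripper":1},{"offset":[0.05,0,0],"rot":[0,0,0],"gripper":1},{"offset":[0.03,0,0],"rot":[0,0,0],"gripper":1},{"offset":[0,0,0],"rot":[0,0,0],"gripper":1}]}}

```text
time: 2.2
position: [0.5382, 0.127, 0.252]
tool_rot: [-2.208, -2.232, -0.001]
ft_force: [-0.8, -1.0, -0.5]
grip_width: 1.004
```

Run:
```python
from h import *
d=grab('wrist','w2');print(ctrl.get_state()['position'],-np.array(d['R']).T@d['t'])
cv2.imwrite('pics/w2b.png',cv2.resize(cv2.imread('pics/w2.png'),(800,600),interpolation=cv2.INTER_CUBIC))
```

```text
[0.53877552 0.12391378 0.25199023] [0.53628243 0.19828572 0.44584919]
```

View pics/w2b.png

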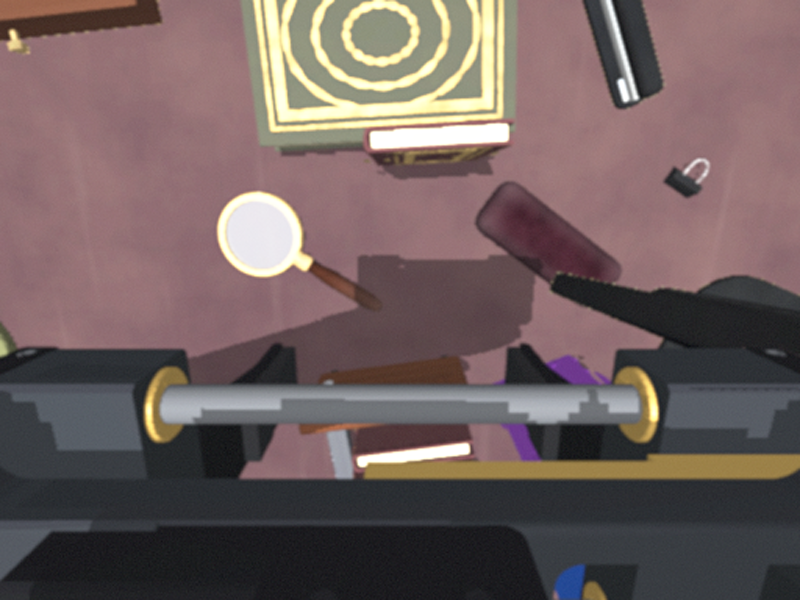

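Run:
```python
from h import *
np.set_printoptions(precision=4,suppress=True)
a=cv2.imread('pics/w2.png')[65:125,220:345]; cv2.imwrite('pics/c5.png',cv2.resize(a,None,fx=6,fy=6,interpolation=cv2.INTER_CUBIC))
w=load('w2')
for p in [(366,130),(509,122),(368,150),(511,142)]:
    print(onz(w,p[0]*.64,p[1]*.64,.155))
```

```text
[0.5135 0.2363 0.155 ]
[0.6054 0.242  0.155 ]
[0.5146 0.2241 0.155 ]
[0.6076 0.23   0.155 ]
```

View pics/c5.png

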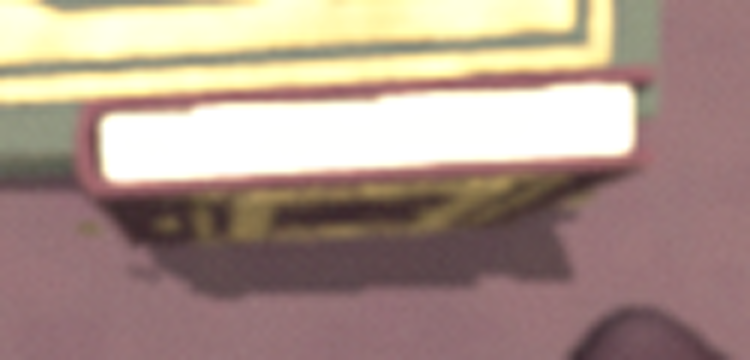

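Run:
```python
from h import *
np.set_printoptions(precision=4,suppress=True)
w=load('w2')
q=[onz(w,220+x/6,65+y/6,.154) for x,y in [(82,104),(652,70),(88,193),(652,160)]]
for a in q: print(a)
print(np.mean(q,0),np.linalg.norm(q[1]-q[0]),np.degrees(np.arctan2(*(q[1]-q[0])[1::-1])),np.degrees(np.arctan2(*(q[3]-q[2])[1::-1])))
```

```text
[0.5128 0.2372 0.154 ]
[0.6084 0.2435 0.154 ]
[0.5137 0.2231 0.154 ]
[0.6095 0.2293 0.154 ]
[0.5611 0.2333 0.154 ] 0.09580907462333095 3.7466062138192133 3.731472068208009
```

>>> {"name": "carry_out", "arguments": {"rows": [{"offset":[0.04,0.007,0],"rot":[0,0,0],"gripper":1},{"offset":[0.04,0.007,0],"rot":[0,0,0],"gripper":1},{"offset":[0.033,0.007,0],"rot":[0,0,0],"gripper":1},{"offset":[0,0,0],"rot":[0,0,-10],"gripper":1},{"offset":[0,0,0],"rot":[0,0,-10],"gripper":1},{"offset":[0,0,0],"rot":[0,0,-10],"gripper":1},{"offset":[0,0,0],"rot":[0,0,-10],"gripper":1},{"offset":[0,0,0],"rot":[0,0,-10],"gripper":1},{"offset":[0,0,0],"rot":[0,0,-10],"gripper":1},{"offset":[0,0,0],"rot":[0,0,-10],"gripper":1}]}}

```text
time: 3.5
position: [0.5608, 0.2325, 0.2521]
tool_rot: [-0.538, -3.095, 0.001]
ft_force: [0.4, 0.6, -0.3]
grip_width: 0.998
```

>>> {"name": "carry_out", "arguments": {"rows": [{"offset":[0,0,0],"rot":[0,0,-10],"gripper":1},{"offset":[0,0,0],"rot":[0,0,-10],"gripper":1},{"offset":[0,0,0],"rot":[0,0,-3.7],"gripper":1},{"offset":[0,0,0.02],"rot":[0,0,0],"gripper":1},{"offset":[0,0,0.02],"rot":[0,0,0],"gripper":1},{"offset":[0,0,0],"rot":[0,0,0],"gripper":1}]}}

```text
time: 4.25
position: [0.5599, 0.2319, 0.2105]
tool_rot: [0.1, -3.137, 0.003]
ft_force: [-0.4, 0.5, 0.2]
grip_width: 1.0
```

Run:
```python
from h import *
d=grab('wrist','w3')
s=[ctrl.get_state() for _ in range(5)]
for x in s: print(x['position'],x['tool_rot'],x['ft_force'],x['time'])
grab('side','s3')
a=cv2.imread('pics/w3.png'); b=cv2.imread('pics/s3.png')[130:300,160:340]
cv2.imwrite('pics/m3.png',np.hstack([cv2.resize(a,(450,338)),cv2.resize(b,(350,338))]))
```

```text
[0.56061654 0.2324017  0.21182588] [ 1.00491546e-01 -3.13883720e+00  1.26016142e-03] [ 1.02110993 -0.38875718  0.52748082] 4.3
[0.56061654 0.2324017  0.21182588] [ 1.00491546e-01 -3.13883720e+00  1.26016142e-03] [ 1.02110993 -0.38875718  0.52748082] 4.3
[0.56061654 0.2324017  0.21182588] [ 1.00491546e-01 -3.13883720e+00  1.26016142e-03] [ 1.02110993 -0.38875718  0.52748082] 4.3
[0.56061654 0.2324017  0.21182588] [ 1.00491546e-01 -3.13883720e+00  1.26016142e-03] [ 1.02110993 -0.38875718  0.52748082] 4.3
[0.56061654 0.2324017  0.21182588] [ 1.00491546e-01 -3.13883720e+00  1.26016142e-03] [ 1.02110993 -0.38875718  0.52748082] 4.3
```

View pics/m3.png

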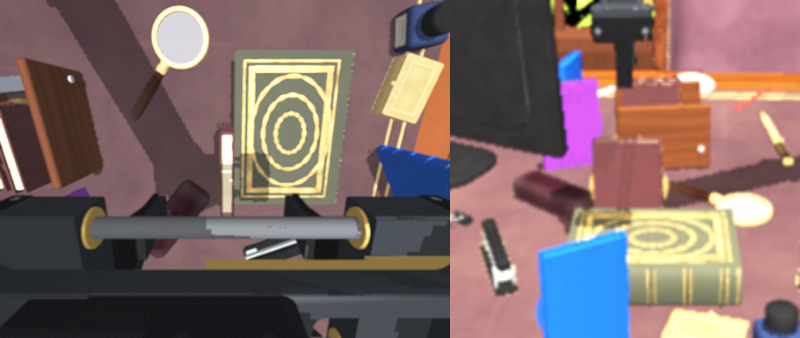

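>>> {"name": "carry_out", "arguments": {"rows": [{"offset":[0,0,0.03],"rot":[0,0,0],"gripper":1},{"offset":[0,0,0.03],"rot":[0,0,0],"gripper":1},{"offset":[0,0,0.03],"rot":[0,0,0],"gripper":0.7},{"offset":[0,0,0.01],"rot":[0,0,0],"gripper":0.5},{"offset":[0,0,0],"rot":[0,0,0],"gripper":0.3},{"offset":[0,0,0],"rot":[0,0,0],"gripper":0.1},{"offset":[0,0,0],"rot":[0,0,0],"gripper":0.0},{"offset":[0,0,0],"rot":[0,0,0],"gripper":0.0},{"offset":[0,0,0],"rot":[0,0,0],"gripper":0.0}], "grip_force": 30}}

```text
time: 5.48
position: [0.5611, 0.233, 0.1125]
tool_rot: [-0.101, 3.139, 0.0]
ft_force: [-1.0, 0.4, -0.1]
grip_width: 0.289
```

>>> {"name": "carry_out", "arguments": {"rows": [{"offset":[0,0,0],"rot":[0,0,0],"gripper":0.0},{"offset":[0,0,0],"rot":[0,0,0],"gripper":0.0},{"offset":[0,0,0],"rot":[0,0,0],"gripper":0.0}]}}

```text
time: 5.85
position: [0.561, 0.233, 0.1122]
tool_rot: [-0.102, 3.14, 0.0]
ft_force: [-1.2, -0.6, 1.5]
grip_width: 0.178
```

>>> {"name": "carry_out", "arguments": {"rows": [{"offset":[0,0,-0.01],"rot":[0,0,0],"gripper":0.0},{"offset":[0,0,-0.03],"rot":[0,0,0],"gripper":0.0},{"offset":[0,0,-0.04],"rot":[0,0,0],"gripper":0.0},{"offset":[0,0,-0.04],"rot":[0,0,0],"gripper":0.0},{"offset":[0,0,-0.04],"rot":[0,0,0],"gripper":0.0},{"offset":[0,0,-0.02],"rot":[0,0,0],"gripper":0.0},{"offset":[0,0,-0.01],"rot":[0,0,0],"gripper":0.0},{"offset":[0,0,0],"rot":[0,0,0],"gripper":0.0}]}}

```text
time: 6.85
position: [0.561, 0.233, 0.3023]
tool_rot: [-0.102, 3.14, 0.0]
ft_force: [0.2, 0.2, -2.4]
grip_width: 0.18
```

Run:
```python
from h import *
grab('scene','sc4');grab('side','s4')
s=ctrl.get_state();print(s['position'],s['ft_force'])
a=cv2.imread('pics/sc4.png')[100:270,140:350]; b=cv2.imread('pics/s4.png')[80:300,160:340]
cv2.imwrite('pics/m4.png',np.hstack([cv2.resize(a,(480,389),interpolation=2),cv2.resize(b,(318,389),interpolation=2)]))
```

```text
[0.56053289 0.23266864 0.30087525] [ 0.74622331  0.74640985 -2.01351284]
```

View pics/m4.png

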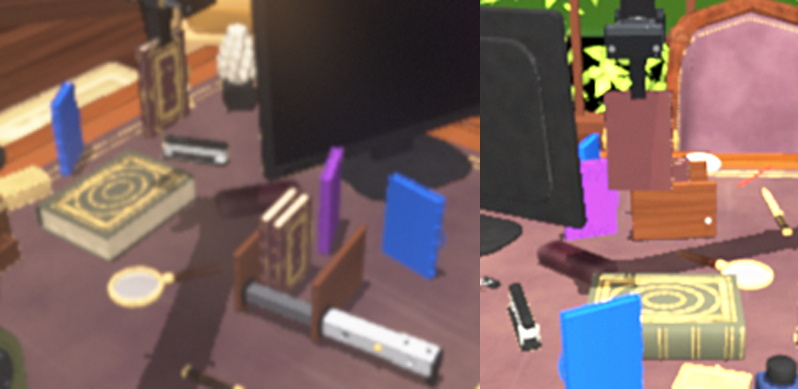

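>>> {"name": "carry_out", "arguments": {"rows": [{"offset":[0.002,-0.02,0],"rot":[0,0,0],"gripper":0.0},{"offset":[0.003,-0.04,0],"rot":[0,0,0],"gripper":0.0},{"offset":[0.004,-0.05,0],"rot":[0,0,0],"gripper":0.0},{"offset":[0.004,-0.05,0],"rot":[0,0,0],"gripper":0.0},{"offset":[0.004,-0.05,0],"rot":[0,0,0],"gripper":0.0},{"offset":[0.003,-0.05,0],"rot":[0,0,0],"gripper":0.0},{"offset":[0.002,-0.03,0],"rot":[0,0,0],"gripper":0.0},{"offset":[0.001,-0.017,0],"rot":[0,0,0],"gripper":0.0},{"offset":[0,0,0],"rot":[0,0,-4.5],"gripper":0.0},{"offset":[0,0,0],"rot":[0,0,0],"gripper":0.0}]}}

```text
time: 8.2
position: [0.5576, -0.0746, 0.3019]
tool_rot: [0.224, -3.133, -0.001]
ft_force: [-0.5, 0.1, -1.3]
grip_width: 0.176
```

Run:
```python
from h import *
grab('scene','sc5');grab('wrist','w5')
s=ctrl.get_state();print(s['position'],s['ft_force'],s['tool_rot'])
a=cv2.imread('pics/sc5.png')[120:280,200:370]; b=cv2.imread('pics/w5.png')
cv2.imwrite('pics/m5.png',np.hstack([cv2.resize(a,(400,376),interpolation=2),cv2.resize(b,(400,376),interpolation=2)]))
```

```text
[ 0.55772577 -0.07414563  0.30200103] [-0.56210071  1.00328983 -1.45959479] [ 2.24628513e-01 -3.13326511e+00 -5.05293200e-04]
```

View pics/m5.png

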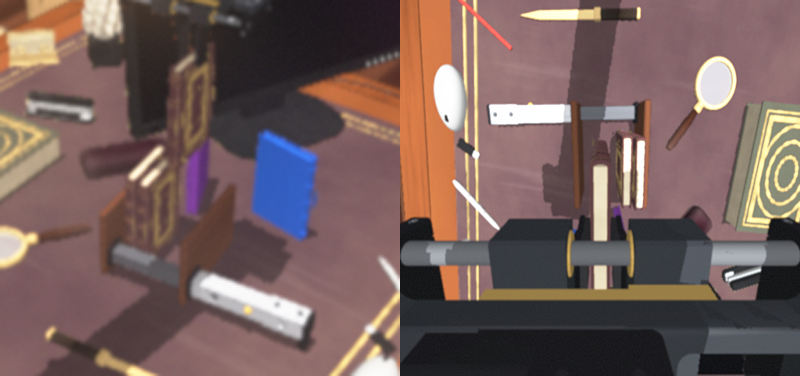

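View pics/w5.png

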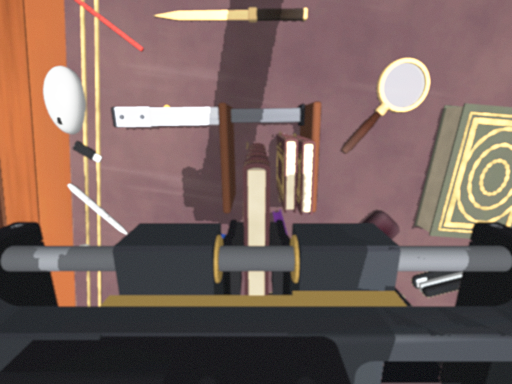

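Run:
```python
from h import *
np.set_printoptions(precision=4,suppress=True)
a=cv2.imread('pics/w5.png')[90:225,205:335]; cv2.imwrite('pics/c6.png',cv2.resize(a,None,fx=4.4,fy=4.4,interpolation=cv2.INTER_CUBIC))
```

```text
(no output)
```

View pics/c6.png

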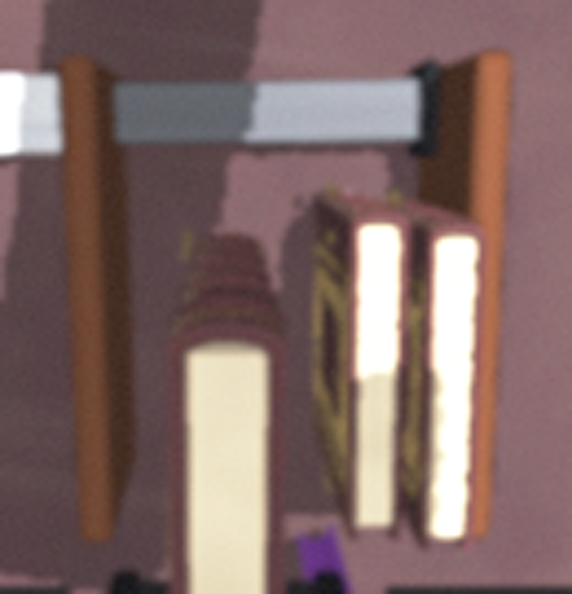

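Run:
```python
from h import *
np.set_printoptions(precision=4,suppress=True)
w=load('w5'); th=np.radians(8.2);ex=np.array([np.cos(th),np.sin(th),0]);ey=np.array([-ex[1],ex[0],0])
O=np.array([.5418,-.1013,0])
def P(n,x,y,z):
    X=onz(w,205+x/4.4,90+y/4.4,z);print(n,X,'rack',(X-O)@ex,(X-O)@ey)
P('slide f inner',97,60,.116);P('slide b inner',112,538,.116);P('slide f outer',62,65,.116)
P('rowR f left',348,220,.155);P('rowR b left',352,525,.155);P('rowR f right',408,225,.155);P('rowL right f',483,235,.155);P('rowL right b',467,540,.155)
P('fixed f inner',478,62,.116);P('fixed f outer',510,55,.116)
P('nb f left',172,345,.345);P('nb f right',286,345,.345);P('nb bot',190,240,.19);P('nb bot r',265,240,.19)
```

```text
slide f inner [ 0.4679 -0.1258  0.116 ] rack -0.07667976310436625 -0.013697871800858238
slide b inner [ 0.6198 -0.1033  0.116 ] rack 0.07694470096804767 -0.01308315463364001
slide f outer [ 0.4708 -0.1362  0.116 ] rack -0.07523944156534697 -0.02441261474047666
rowR f left [ 0.5023 -0.0464  0.155 ] rack -0.031254552845488996 0.06001553406993915
rowR b left [ 0.5916 -0.0298  0.155 ] rack 0.059512862304291266 0.06362836506906991
rowR f right [ 0.5013 -0.0293  0.155 ] rack -0.029849443926844483 0.07705236445517412
rowL right f [ 0.501  -0.0077  0.155 ] rack -0.0270402448363552 0.098463177709945
rowL right b [0.5914 0.0056 0.155 ] rack 0.06435388464434354 0.09874221671215914
fixed f inner [ 0.4519 -0.0107  0.116 ] rack -0.07602649037538668 0.1024498881913585
fixed f outer [ 0.4486 -0.0015  0.116 ] rack -0.07804404569020135 0.11208526377866738
nb f left [ 0.5118 -0.0873  0.345 ] rack -0.027715623096680738 0.0181253625032498
nb f right [ 0.5097 -0.0728  0.345 ] rack -0.027701168258375368 0.032787822662752875
nb bot [ 0.5112 -0.0893  0.19  ] rack -0.028533412454293163 0.016236761404474435
nb bot r [ 0.5085 -0.0704  0.19  ] rack -0.028517084590611853 0.03535881226443785
```

>>> {"name": "carry_out", "arguments": {"rows": [{"offset":[0,0,0.02],"rot":[0,0,0],"gripper":0.0},{"offset":[0,0,0.03],"rot":[0,0,0],"gripper":0.0},{"offset":[0,0,0.03],"rot":[0,0,0],"gripper":0.0},{"offset":[0,0,0.03],"rot":[0,0,0],"gripper":0.0},{"offset":[0,0,0.03],"rot":[0,0,0],"gripper":0.0},{"offset":[0,0,0.025],"rot":[0,0,0],"gripper":0.0},{"offset":[0,0,0.015],"rot":[0,0,0],"gripper":0.0},{"offset":[0,0,0.007],"rot":[0,0,0],"gripper":0.0},{"offset":[0,0,0],"rot":[0,0,0],"gripper":0.0}]}}

```text
time: 9.43
position: [0.5581, -0.0747, 0.1154]
tool_rot: [-0.225, 3.133, -0.0]
ft_force: [-0.6, 0.1, -0.8]
grip_width: 0.182
```

>>> {"name": "carry_out", "arguments": {"rows": [{"offset":[0,0,0.0015],"rot":[0,0,0],"gripper":0.0},{"offset":[0,0,0.001],"rot":[0,0,0],"gripper":0.0},{"offset":[0,0,0],"rot":[0,0,0],"gripper":0.0}]}}

```text
time: 9.8
position: [0.558, -0.0749, 0.113]
tool_rot: [-0.224, 3.133, -0.0]
ft_force: [0.2, -0.0, -2.0]
grip_width: 0.181
```

Run:
```python
from h import *
grab('scene','sc6');grab('wrist','w6')
s=ctrl.get_state();print(s['position'],s['ft_force'],s['tool_rot'])
a=cv2.imread('pics/sc6.png')[120:280,200:370]; b=cv2.imread('pics/w6.png')
cv2.imwrite('pics/m6.png',np.hstack([cv2.resize(a,(400,376),interpolation=2),cv2.resize(b,(400,376),interpolation=2)]))
```

```text
[ 0.55800031 -0.0748836   0.11288633] [ 0.45940226  0.2565286  -1.90620776] [-2.24575650e-01  3.13316853e+00 -1.82067561e-04]
```

View pics/m6.png

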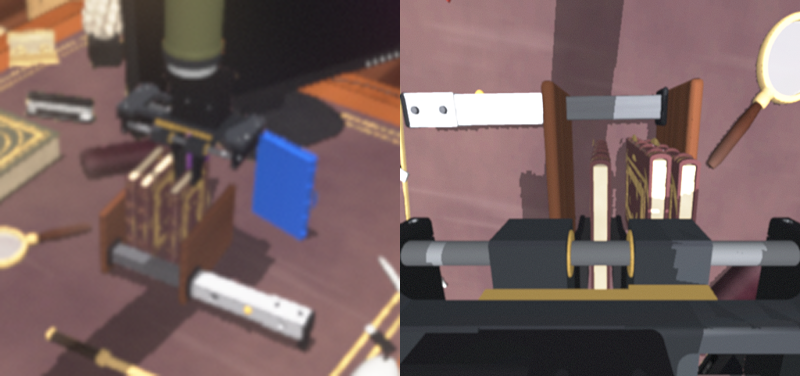

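>>> {"name": "carry_out", "arguments": {"rows": [{"offset":[0,0,0.001],"rot":[0,0,0],"gripper":0.0},{"offset":[0,0,0],"rot":[0,0,0],"gripper":0.0}]}}

```text
time: 10.15
position: [0.5582, -0.0749, 0.1122]
tool_rot: [-0.225, 3.133, -0.0]
ft_force: [-1.1, 0.7, 0.9]
grip_width: 0.177
```

>>> {"name": "carry_out", "arguments": {"rows": [{"offset":[0,0,0.001],"rot":[0,0,0],"gripper":0.0},{"offset":[0,0,0],"rot":[0,0,0],"gripper":0.0}]}}

```text
time: 10.4
position: [0.5584, -0.075, 0.1122]
tool_rot: [-0.224, 3.132, -0.001]
ft_force: [-2.3, 0.2, 7.2]
grip_width: 0.179
```

>>> {"name": "carry_out", "arguments": {"rows": [{"offset":[0,0,-0.001],"rot":[0,0,0],"gripper":0.0},{"offset":[0,0,0],"rot":[0,0,0],"gripper":0.22},{"offset":[0,0,0],"rot":[0,0,0],"gripper":0.3},{"offset":[0,0,0],"rot":[0,0,0],"gripper":0.38},{"offset":[0,0,0],"rot":[0,0,0],"gripper":0.38},{"offset":[0,0,0],"rot":[0,0,0],"gripper":0.38}]}}

```text
time: 11.15
position: [0.5579, -0.0749, 0.1116]
tool_rot: [0.225, -3.134, 0.0]
ft_force: [0.6, -0.3, 0.1]
grip_width: 0.371
```

>>> {"name": "carry_out", "arguments": {"rows": [{"offset":[0,0,-0.005],"rot":[0,0,0],"gripper":0.38},{"offset":[0,0,-0.02],"rot":[0,0,0],"gripper":0.38},{"offset":[0,0,-0.03],"rot":[0,0,0],"gripper":0.38},{"offset":[0,0,-0.04],"rot":[0,0,0],"gripper":0.38},{"offset":[0,0,-0.03],"rot":[0,0,0],"gripper":0.38},{"offset":[0,0,0],"rot":[0,0,0],"gripper":0.38}]}}

```text
time: 11.9
position: [0.5596, -0.0749, 0.24]
tool_rot: [-0.224, 3.128, -0.002]
ft_force: [1.0, 1.0, -0.6]
grip_width: 0.38
```

Run:
```python
from h import *
grab('scene','sc7');grab('wrist','w7')
s=ctrl.get_state();print(s['position'],s['ft_force'],s['tool_rot'])
a=cv2.imread('pics/sc7.png')[120:280,200:370]; b=cv2.imread('pics/w7.png')
cv2.imwrite('pics/m7.png',np.hstack([cv2.resize(a,(400,376),interpolation=2),cv2.resize(b,(400,376),interpolation=2)]))
```

```text
[ 0.55772993 -0.07485641  0.23647769] [-0.8443576   0.42865903 -0.46085752] [-2.24669248e-01  3.13352678e+00 -1.47067351e-04]
```

View pics/m7.png

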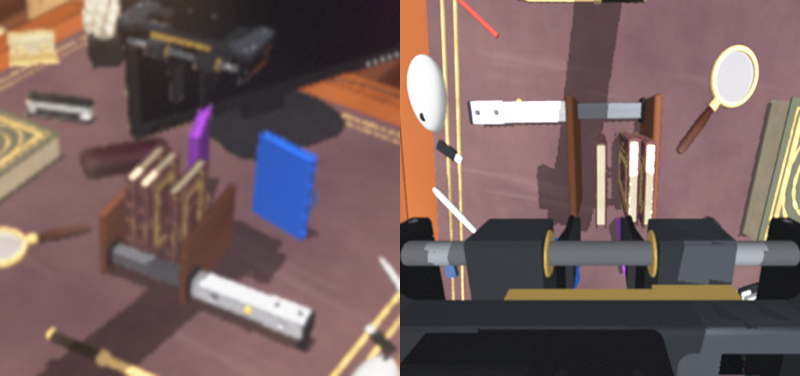

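Run:
```python
from h import *
np.set_printoptions(precision=4,suppress=True)
a=cv2.imread('pics/sc7.png')[215:275,270:345]; cv2.imwrite('pics/c8.png',cv2.resize(a,None,fx=10,fy=10,interpolation=cv2.INTER_CUBIC))
```

```text
(no output)
```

View pics/c8.png

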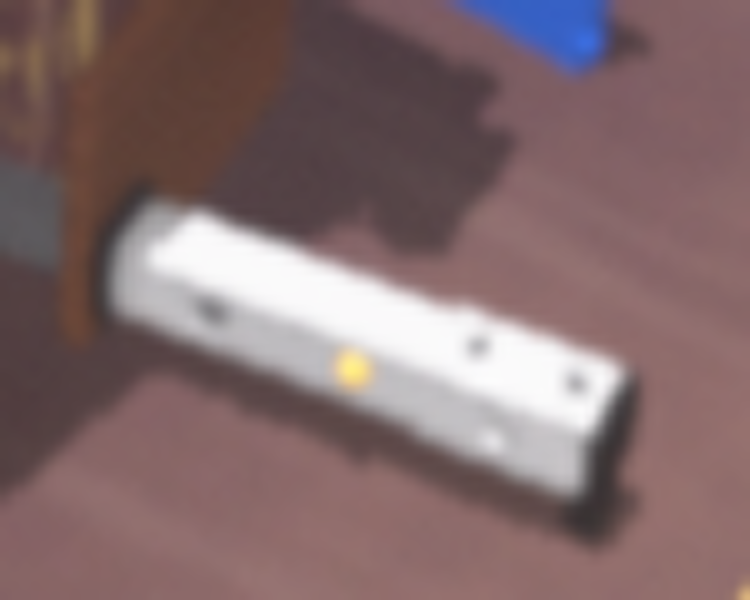

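Run:
```python
from h import *
np.set_printoptions(precision=4,suppress=True)
s=load('sc7'); th=np.radians(8.2);ex=np.array([np.cos(th),np.sin(th),0]);ey=np.array([-ex[1],ex[0],0])
O=np.array([.5418,-.1013,0])
for n,x,y,f in [('h1',210,310,.073),('btn',352,370,.077),('h2?',492,440,.0745),('end',590,470,.0745),('left',105,290,.073)]:
    X=onplane(s,270+x/10,215+y/10,O-f*ex,ex);print(n,(X-O)@ey,X[2])
```

```text
h1 -0.07050057036909688 0.04056045916928597
btn -0.12184046493633828 0.043224351081970425
h2? -0.16872897156167124 0.03470872445141959
end -0.20051816173235146 0.03843977842194135
left -0.032943284649657456 0.031142342690927416
```

>>> {"name": "carry_out", "arguments": {"rows": [{"offset":[0.02,-0.036,0],"rot":[0,0,0],"gripper":0.75},{"offset":[0.02,-0.036,0],"rot":[0,0,0],"gripper":0.75},{"offset":[0.02,-0.036,0],"rot":[0,0,0],"gripper":0.75},{"offset":[0.02,-0.036,0],"rot":[0,0,0],"gripper":0.75},{"offset":[0,0,0],"rot":[0,0,10],"gripper":0.75},{"offset":[0,0,0],"rot":[0,0,10],"gripper":0.75},{"offset":[0,0,0],"rot":[0,0,10],"gripper":0.75},{"offset":[0,0,0],"rot":[0,0,10],"gripper":0.75},{"offset":[0,0,0],"rot":[0,0,10],"gripper":0.75},{"offset":[0,0,0],"rot":[0,0,10],"gripper":0.75}]}}

```text
time: 13.25
position: [0.4983, -0.2285, 0.2348]
tool_rot: [-1.379, -2.819, 0.0]
ft_force: [-0.5, 0.1, 0.8]
grip_width: 0.752
```

>>> {"name": "carry_out", "arguments": {"rows": [{"offset":[0,0,0],"rot":[0,0,10],"gripper":0.75},{"offset":[0,0,0],"rot":[0,0,10],"gripper":0.75},{"offset":[0,0,0],"rot":[0,0,10],"gripper":0.75},{"offset":[0,0,0.03],"rot":[0,0,0],"gripper":0.75},{"offset":[0,0,0.04],"rot":[0,0,0],"gripper":0.75},{"offset":[0,0,0.04],"rot":[0,0,0],"gripper":0.75},{"offset":[0,0,0.02],"rot":[0,0,0],"gripper":0.75},{"offset":[0,0,0],"rot":[0,0,0],"gripper":0.75}]}}

```text
time: 14.25
position: [0.4967, -0.2278, 0.1035]
tool_rot: [-2.053, -2.37, 0.003]
ft_force: [-0.4, 0.5, 0.2]
grip_width: 0.751
```

Run:
```python
from h import *
grab('scene','sc8');grab('wrist','w8')
s=ctrl.get_state();print(s['position'],s['ft_force'],s['tool_rot'],s['joint_positions'])
a=cv2.imread('pics/sc8.png')[120:280,200:370]; b=cv2.imread('pics/w8.png')
cv2.imwrite('pics/m8.png',np.hstack([cv2.resize(a,(400,376),interpolation=2),cv2.resize(b,(400,376),interpolation=2)]))
```

```text
[ 0.49913866 -0.2287369   0.10659224] [ 0.59398901  0.16553712 -0.42547037] [-2.05653746e+00 -2.37433193e+00  2.02843483e-04] [ 0.42236698  0.16935887 -0.04519434  1.81229817  0.00827635  1.16058202
  0.51771456]
```

View pics/m8.png

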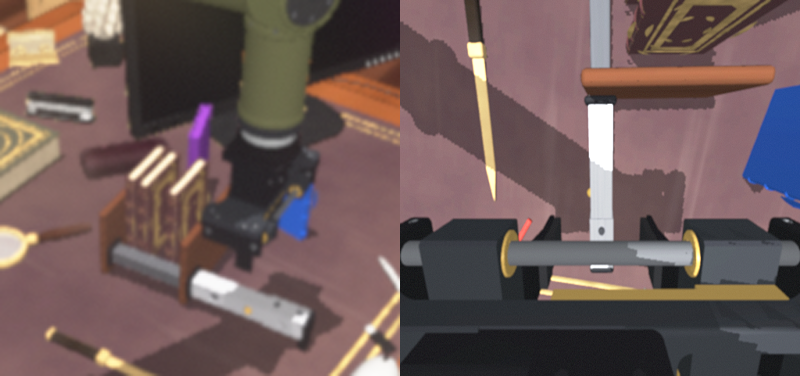

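Run:
```python
from h import *
np.set_printoptions(precision=4,suppress=True)
w=load('w1'); th=np.radians(8.2);ex=np.array([np.cos(th),np.sin(th),0]);ey=np.array([-ex[1],ex[0],0])
O=np.array([.5418,-.1013,0])
for x,y,z in [(558,230,0),(630,245,0),(558,230,.155),(577,128,.155),(670,95,.155),(635,245,.155),(655,247,.155)]:
    X=onz(w,x*.64,y*.64,z);print(x,y,z,X,'rack',(X-O)@ex,(X-O)@ey)
```

```text
558 230 0 [ 0.7015 -0.1954  0.    ] rack 0.1446419417079268 -0.11591623696837862
630 245 0 [ 0.7791 -0.2118  0.    ] rack 0.21912070661503313 -0.14317887087899409
558 230 0.155 [ 0.6443 -0.1807  0.155 ] rack 0.09010711106405482 -0.0931702107004218
577 128 0.155 [ 0.6506 -0.1158  0.155 ] rack 0.10565908379267934 -0.02986990430975032
670 95 0.155 [ 0.7073 -0.0969  0.155 ] rack 0.16446990726470306 -0.019266499827726512
635 245 0.155 [ 0.6983 -0.1914  0.155 ] rack 0.14209463191440957 -0.11147229224343244
655 247 0.155 [ 0.7123 -0.1929  0.155 ] rack 0.15574484948801948 -0.11495256236381902
```

>>> {"name": "carry_out", "arguments": {"rows": [{"offset":[0,0,0.02],"rot":[0,0,0],"gripper":0.75},{"offset":[0,0,0.025],"rot":[0,0,0],"gripper":0.75},{"offset":[0,0,0.02],"rot":[0,0,0],"gripper":0.75},{"offset":[0,0,0.0125],"rot":[0,0,0],"gripper":0.75},{"offset":[0,0,0],"rot":[0,0,0],"gripper":0.6},{"offset":[0,0,0],"rot":[0,0,0],"gripper":0.5}], "grip_force": 10}}

```text
time: 15.1
position: [0.5001, -0.2292, 0.0303]
tool_rot: [2.056, 2.373, 0.001]
ft_force: [0.2, 0.6, 0.8]
grip_width: 0.601
```

Run:
```python
from h import *
grab('scene','sc9');grab('wrist','w9')
s=ctrl.get_state();print(s['position'],s['ft_force'],s['tool_rot'],s['grip_width'])
a=cv2.imread('pics/sc9.png')[170:280,240:355]; b=cv2.imread('pics/w9.png')
cv2.imwrite('pics/m9.png',np.hstack([cv2.resize(a,(400,376),interpolation=2),cv2.resize(b,(400,376),interpolation=2)]))
```

```text
[ 0.5000943  -0.22918047  0.03027308] [-0.58990268 -0.56394785  0.74127778] [2.05572642e+00 2.37306809e+00 1.00187981e-03] 0.5393603584708732
```

View pics/m9.png

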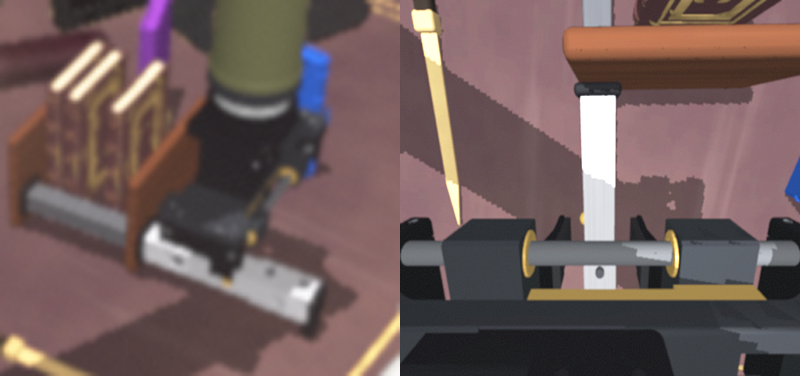

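Run:
```python
from h import *
np.set_printoptions(precision=3,suppress=True)
from scipy.spatial.transform import Rotation as Rn
s=load('sc9');w=load('w9');st=ctrl.get_state()
R=Rn.from_rotvec(st['tool_rot']).as_matrix();p=st['position']
th=np.radians(8.2);ex=np.array([np.cos(th),np.sin(th),0]);ey=np.array([-ex[1],ex[0],0]);O=np.array([.5418,-.1013,0])
btn=O-.078*ex-.12*ey+[0,0,.04]
print('R',R)
h=st['grip_width']*.087/2
for n,X in [('btn',btn),('grasp',p-R[:,2]*.011),('frontpad',p-R[:,2]*.011-R[:,1]*h),('fronttip',p+R[:,2]*.008-R[:,1]*(h+.007)),('backtip',p+R[:,2]*.008+R[:,1]*(h+.007))]:
    u=proj(s,X);v=proj(w,X);print(n,X,'scene',u,'crop',(u-[240,170])*[400/115,376/110],'wrist',v,v*[400/512,376/384])
a=cv2.imread('pics/sc9.png')[225:275,280:340]; cv2.imwrite('pics/c9.png',cv2.resize(a,None,fx=12,fy=12,interpolation=2))
```

```text
R [[-0.143  0.99   0.002]
 [ 0.99   0.143 -0.001]
 [-0.001  0.002 -1.   ]]
btn [ 0.482 -0.231  0.04 ] scene [304.455 252.725] crop [224.19  282.768] wrist [232.594 222.969] [181.714 218.323]
grasp [ 0.5   -0.229  0.041] scene [307.142 248.923] crop [233.538 269.772] wrist [257.892 224.374] [201.478 219.699]
frontpad [ 0.477 -0.233  0.041] scene [303.979 253.496] crop [222.537 285.403] wrist [225.588 224.382] [176.24  219.708]
fronttip [ 0.47  -0.234  0.022] scene [302.618 259.221] crop [217.802 304.975] wrist [219.408 215.582] [171.413 211.09 ]
backtip [ 0.53  -0.225  0.022] scene [310.659 247.464] crop [245.772 264.785] wrist [296.09 215.56] [231.32  211.069]
```

View pics/c9.png

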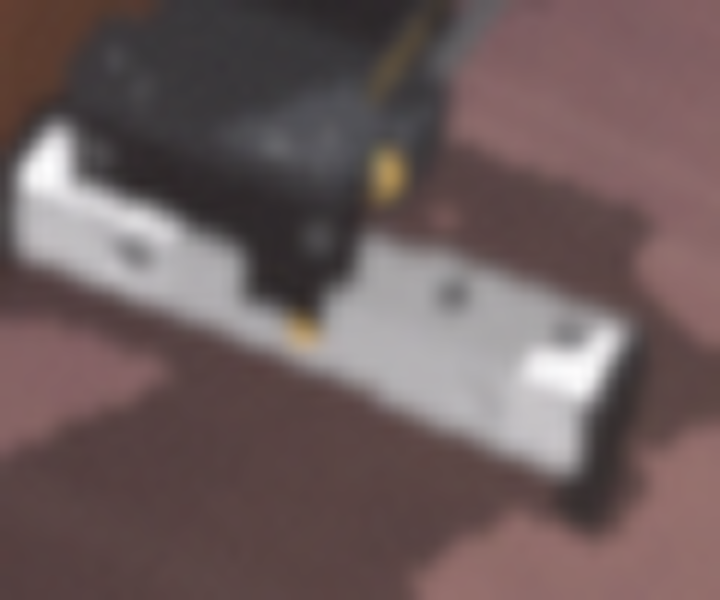

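Run:
```python
from h import *
a=cv2.imread('pics/w9.png')[190:310,160:350]; a=cv2.convertScaleAbs(a,alpha=1.8,beta=20);cv2.imwrite('pics/c10.png',cv2.resize(a,None,fx=4.2,fy=4.2,interpolation=2))
```

```text
(no output)
```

View pics/c10.png

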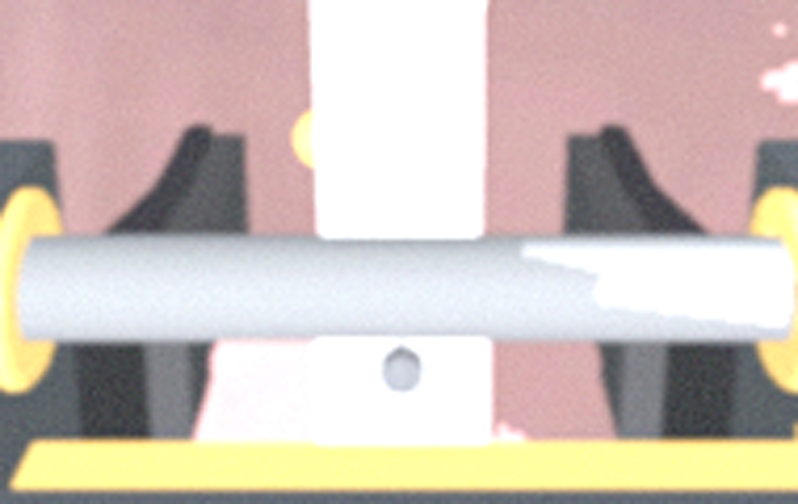

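Run:
```python
from h import *
np.set_printoptions(precision=3,suppress=True)
a=cv2.imread('pics/s4.png')[80:200,215:295]; b=cv2.imread('pics/sc4.png')[90:170,190:243]
a=cv2.convertScaleAbs(a,alpha=1.6,beta=15);b=cv2.convertScaleAbs(b,alpha=1.6,beta=15)
cv2.imwrite('pics/c11.png',np.hstack([cv2.resize(a,(400,600),interpolation=2),cv2.resize(b,(398,600),interpolation=2)]))
s=load('s4');sc=load('sc4')
for z in [.294,.313,.345,.19]:
  u=proj(s,[.561,.233,z]);v=proj(sc,[.561,.233,z]);print(z,u,(u-[215,80])*5,v,(v-[190,90])*7.5+[400,0])
```

```text
0.294 [250.103 148.516] [175.517 342.58 ] [210.577 128.876] [554.33 291.57]
0.313 [249.943 141.373] [174.713 306.863] [210.156 123.886] [551.169 254.148]
0.345 [249.667 129.127] [173.334 245.633] [209.43  115.287] [545.722 189.651]
0.19 [250.948 186.019] [179.739 530.095] [212.763 154.754] [570.722 485.653]
```

View pics/c11.png

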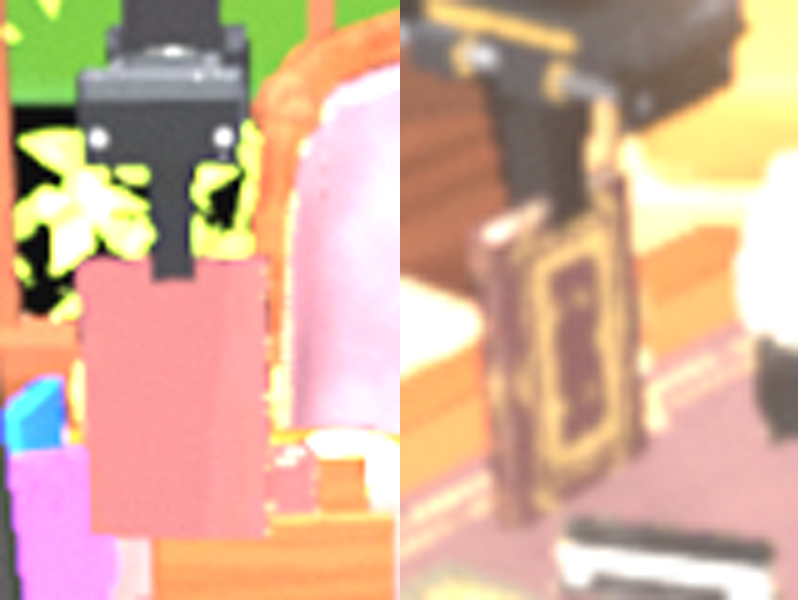

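>>> {"name": "carry_out", "arguments": {"rows": [{"offset":[0,0,0],"rot":[0,0,0],"gripper":0.4},{"offset":[0,0,0],"rot":[0,0,0],"gripper":0.25},{"offset":[0,0,0],"rot":[0,0,0],"gripper":0.25},{"offset":[0,0,0],"rot":[0,0,0],"gripper":0.25},{"offset":[0,0,0],"rot":[0,0,0],"gripper":0.25}], "grip_force": 8}}

```text
time: 15.82
position: [0.4992, -0.2288, 0.0291]
tool_rot: [2.057, 2.375, -0.0]
ft_force: [-0.5, -0.5, 0.7]
grip_width: 0.251
```

Run:
```python
from h import *
grab('scene','sc10');grab('wrist','w10')
s=ctrl.get_state();print(s['position'],s['ft_force'],s['tool_rot'],s['grip_width'])
a=cv2.imread('pics/sc10.png')[215:275,270:340]; a=cv2.convertScaleAbs(a,alpha=1.6,beta=15);
b=cv2.imread('pics/w10.png')[190:310,160:350]
cv2.imwrite('pics/m10.png',np.hstack([cv2.resize(a,(400,343),interpolation=2),cv2.resize(b,(400,343),interpolation=2)]))
```

```text
[ 0.49924871 -0.2288012   0.02916958] [0.25336962 1.53571387 0.79758994] [ 2.05687472e+00  2.37457892e+00 -7.91202933e-06] 0.2504020411798587
```

View pics/m10.png

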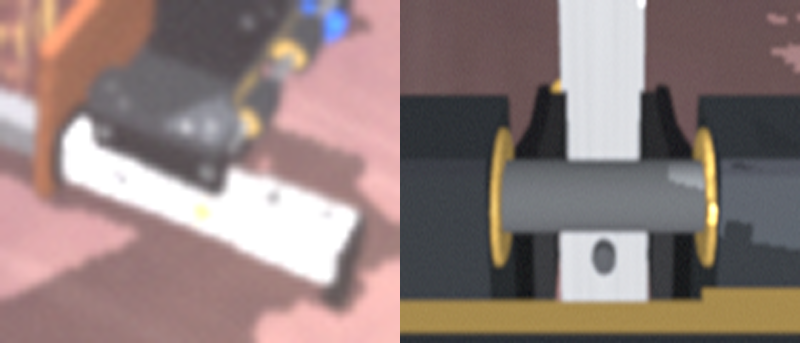

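>>> {"name": "carry_out", "arguments": {"rows": [{"offset":[0,0,0],"rot":[0,0,0],"gripper":0.6},{"offset":[0,0,0],"rot":[0,0,0],"gripper":0.6},{"offset":[0,0,0],"rot":[0,0,0],"gripper":0.6},{"offset":[0,0,0.008],"rot":[0,0,0],"gripper":0.6},{"offset":[0,0,0.008],"rot":[0,0,0],"gripper":0.6},{"offset":[0,0,0.004],"rot":[0,0,0],"gripper":0.6},{"offset":[0,0,0],"rot":[0,0,0],"gripper":0.6}]}}

```text
time: 16.8
position: [0.4988, -0.2286, 0.0085]
tool_rot: [-2.056, -2.374, 0.001]
ft_force: [-0.2, 1.0, 0.3]
grip_width: 0.604
```

Run:
```python
from h import *
grab('scene','sc11');grab('wrist','w11')
s=ctrl.get_state();print(s['position'],s['ft_force'],s['tool_rot'],s['grip_width'])
a=cv2.imread('pics/sc11.png')[215:275,270:340]; a=cv2.convertScaleAbs(a,alpha=1.6,beta=15);
b=cv2.imread('pics/w11.png')[190:310,160:350]
cv2.imwrite('pics/m11.png',np.hstack([cv2.resize(a,(400,343),interpolation=2),cv2.resize(b,(400,343),interpolation=2)]))
```

```text
[ 0.49931913 -0.22885356  0.0092033 ] [-0.17089766 -0.18144912  0.26789239] [2.05679771e+00 2.37452185e+00 1.19661437e-05] 0.6017316890513011
```

View pics/m11.png

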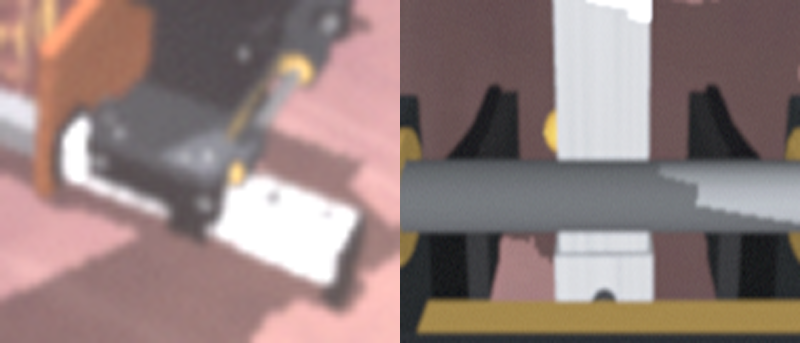

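>>> {"name": "carry_out", "arguments": {"rows": [{"offset":[0,0,0.005],"rot":[0,0,0],"gripper":0.6},{"offset":[0,0,0.004],"rot":[0,0,0],"gripper":0.6},{"offset":[0,0,0.003],"rot":[0,0,0],"gripper":0.6},{"offset":[0,0,0],"rot":[0,0,0],"gripper":0.6}]}}

```text
time: 17.4
position: [0.499, -0.2287, -0.0032]
tool_rot: [-2.057, -2.374, 0.0]
ft_force: [-0.1, -0.7, -0.4]
grip_width: 0.603
```

Run:
```python
from h import *
grab('scene','sc12');grab('wrist','w12')
s=ctrl.get_state();print(s['position'],s['ft_force'],s['tool_rot'],s['grip_width'])
a=cv2.imread('pics/sc12.png')[215:275,270:340]; a=cv2.convertScaleAbs(a,alpha=1.6,beta=15);
b=cv2.imread('pics/w12.png')[190:310,160:350]
cv2.imwrite('pics/m12.png',np.hstack([cv2.resize(a,(400,343),interpolation=2),cv2.resize(b,(400,343),interpolation=2)]))
```

```text
[ 0.49929225 -0.22882563 -0.0028019 ] [-0.76569587  0.17367809  0.50378504] [2.05681545e+00 2.37455360e+00 4.34504278e-05] 0.5930316354315593
```

View pics/m12.png

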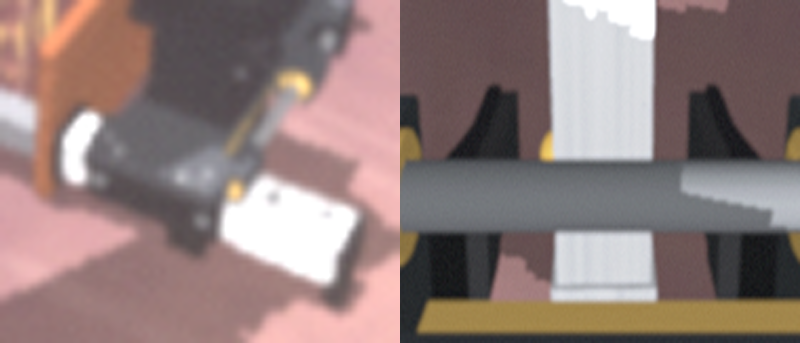

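>>> {"name": "carry_out", "arguments": {"rows": [{"offset":[0,0,0],"rot":[0,0,0],"gripper":0.45},{"offset":[0,0,0],"rot":[0,0,0],"gripper":0.35},{"offset":[0,0,0],"rot":[0,0,0],"gripper":0.2},{"offset":[0,0,0],"rot":[0,0,0],"gripper":0.2},{"offset":[0,0,0],"rot":[0,0,0],"gripper":0.2}], "grip_force": 20}}

```text
time: 18.12
position: [0.4991, -0.2289, -0.0029]
tool_rot: [-2.056, -2.375, 0.001]
ft_force: [0.7, -0.3, 0.7]
grip_width: 0.3
```

>>> {"name": "carry_out", "arguments": {"rows": [{"offset":[0,0,0],"rot":[0,0,0],"gripper":0.2},{"offset":[0,0,0],"rot":[0,0,0],"gripper":0.2},{"offset":[0,0,0],"rot":[0,0,0],"gripper":0.2}]}}

```text
time: 18.5
position: [0.4991, -0.2289, -0.0029]
tool_rot: [-2.057, -2.375, 0.0]
ft_force: [-0.9, -1.0, 0.3]
grip_width: 0.299
```

>>> {"name": "carry_out", "arguments": {"rows": [{"offset":[0.001,0,0],"rot":[0,0,0],"gripper":0.2},{"offset":[0,0,0],"rot":[0,0,0],"gripper":0.2}]}}

```text
time: 18.75
position: [0.4991, -0.2288, -0.0028]
tool_rot: [2.057, 2.373, -0.001]
ft_force: [0.6, -4.7, -3.5]
grip_width: 0.303
```

>>> {"name": "carry_out", "arguments": {"rows": [{"offset":[0.001,0,0],"rot":[0,0,0],"gripper":0.2},{"offset":[0,0,0],"rot":[0,0,0],"gripper":0.2}]}}

```text
time: 19.0
position: [0.499, -0.2282, -0.0029]
tool_rot: [2.057, 2.373, -0.001]
ft_force: [0.6, -5.0, -3.4]
grip_width: 0.295
```

>>> {"name": "carry_out", "arguments": {"rows": [{"offset":[0.001,0,0],"rot":[0,0,0],"gripper":0.2},{"offset":[0,0,0],"rot":[0,0,0],"gripper":0.2}]}}

```text
time: 19.25
position: [0.4989, -0.2274, -0.0029]
tool_rot: [2.057, 2.373, -0.001]
ft_force: [0.2, -5.1, -4.3]
grip_width: 0.297
```

>>> {"name": "carry_out", "arguments": {"rows": [{"offset":[0.001,0,0],"rot":[0,0,0],"gripper":0.2},{"offset":[0,0,0],"rot":[0,0,0],"gripper":0.2}]}}

```text
time: 19.5
position: [0.4988, -0.2266, -0.0028]
tool_rot: [2.056, 2.372, -0.002]
ft_force: [1.0, -5.9, -4.3]
grip_width: 0.297
```

>>> {"name": "carry_out", "arguments": {"rows": [{"offset":[0.001,0,0],"rot":[0,0,0],"gripper":0.2},{"offset":[0,0,0],"rot":[0,0,0],"gripper":0.2}]}}

```text
time: 19.75
position: [0.4987, -0.2262, -0.0029]
tool_rot: [2.056, 2.371, -0.002]
ft_force: [1.0, -7.3, -5.0]
grip_width: 0.295
```

>>> {"name": "carry_out", "arguments": {"rows": [{"offset":[0.001,0,0],"rot":[0,0,0],"gripper":0.2},{"offset":[0,0,0],"rot":[0,0,0],"gripper":0.2}]}}

```text
time: 20.0
position: [0.4987, -0.2259, -0.0028]
tool_rot: [2.056, 2.37, -0.003]
ft_force: [2.5, -8.4, -5.2]
grip_width: 0.298
```

Run:
```python
from h import *
np.set_printoptions(precision=4,suppress=True)
d=grab('wrist','w13');s=ctrl.get_state();print(s['position'],s['ft_force'])
cv2.imwrite('pics/m13.png',np.hstack([cv2.resize(cv2.imread('pics/%s.png'%n)[:220,150:400],(400,352),interpolation=2) for n in('w12','w13')]))
```

```text
[ 0.4987 -0.2258 -0.0028] [ 2.5818 -8.5213 -4.9416]
```

View pics/m13.png

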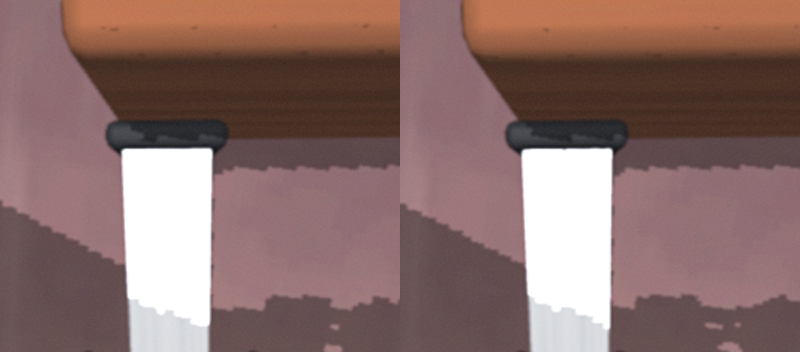

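>>> {"name": "carry_out", "arguments": {"rows": [{"offset":[0.001,0,0],"rot":[0,0,0],"gripper":0.2},{"offset":[0,0,0],"rot":[0,0,0],"gripper":0.2}]}}

```text
time: 20.3
position: [0.4986, -0.2253, -0.0028]
tool_rot: [2.056, 2.37, -0.003]
ft_force: [2.4, -8.9, -5.9]
grip_width: 0.298
```

>>> {"name": "carry_out", "arguments": {"rows": [{"offset":[0.001,0,0],"rot":[0,0,0],"gripper":0.2},{"offset":[0,0,0],"rot":[0,0,0],"gripper":0.2}]}}

```text
time: 20.55
position: [0.4982, -0.2228, -0.0029]
tool_rot: [2.057, 2.372, -0.002]
ft_force: [0.8, -6.1, -3.5]
grip_width: 0.299
```

>>> {"name": "carry_out", "arguments": {"rows": [{"offset":[0.001,0,0],"rot":[0,0,0],"gripper":0.2},{"offset":[0,0,0],"rot":[0,0,0],"gripper":0.2}]}}

```text
time: 20.8
position: [0.498, -0.2214, -0.0028]
tool_rot: [2.057, 2.373, -0.002]
ft_force: [0.0, -5.3, -4.0]
grip_width: 0.296
```

>>> {"name": "carry_out", "arguments": {"rows": [{"offset":[0.002,0,0],"rot":[0,0,0],"gripper":0.2},{"offset":[0.002,0,0],"rot":[0,0,0],"gripper":0.2},{"offset":[0.002,0,0],"rot":[0,0,0],"gripper":0.2},{"offset":[0.002,0,0],"rot":[0,0,0],"gripper":0.2},{"offset":[0.002,0,0],"rot":[0,0,0],"gripper":0.2},{"offset":[0.002,0,0],"rot":[0,0,0],"gripper":0.2}]}}

```text
time: 21.55
position: [0.4962, -0.2098, -0.0028]
tool_rot: [2.057, 2.372, -0.002]
ft_force: [0.5, -5.9, -3.1]
grip_width: 0.293
```

Run:
```python
from h import *
np.set_printoptions(precision=4,suppress=True)
d=grab('wrist','w14');grab('scene','sc14');s=ctrl.get_state();print(s['position'],s['ft_force'])
cv2.imwrite('pics/m14.png',np.hstack([cv2.resize(cv2.imread('pics/w14.png')[:220,150:400],(400,352),interpolation=2),cv2.resize(cv2.imread('pics/sc14.png')[170:280,230:355],(400,352),interpolation=2)]))
```

```text
[ 0.4961 -0.2091 -0.0028] [-0.4256 -3.9153 -2.0403]
```

View pics/m14.png

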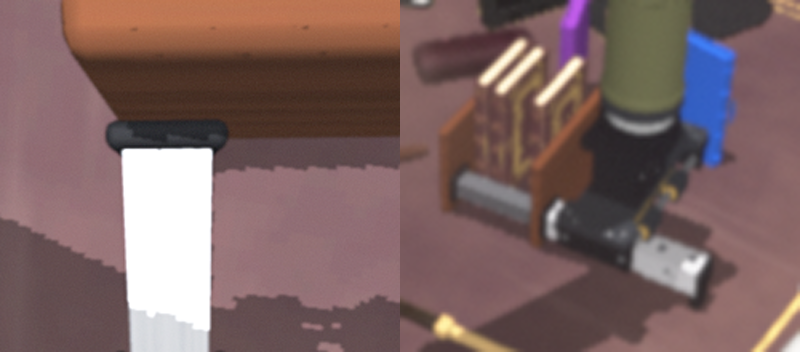

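>>> {"name": "carry_out", "arguments": {"rows": [{"offset":[0.002,0,0],"rot":[0,0,0],"gripper":0.2},{"offset":[0.002,0,0],"rot":[0,0,0],"gripper":0.2},{"offset":[0.002,0,0],"rot":[0,0,0],"gripper":0.2},{"offset":[0.002,0,0],"rot":[0,0,0],"gripper":0.2},{"offset":[0.002,0,0],"rot":[0,0,0],"gripper":0.2},{"offset":[0.002,0,0],"rot":[0,0,0],"gripper":0.2},{"offset":[0.002,0,0],"rot":[0,0,0],"gripper":0.2}]}}

```text
time: 22.52
position: [0.494, -0.1962, -0.0029]
tool_rot: [2.057, 2.372, -0.003]
ft_force: [0.6, -7.3, -3.9]
grip_width: 0.296
```

Run:
```python
from h import *
np.set_printoptions(precision=4,suppress=True)
d=grab('wrist','w15');grab('scene','sc15');s=ctrl.get_state();print(s['position'],s['ft_force'])
cv2.imwrite('pics/m15.png',np.hstack([cv2.resize(cv2.imread('pics/w15.png')[:220,150:400],(400,352),interpolation=2),cv2.resize(cv2.imread('pics/sc15.png')[170:280,230:355],(400,352),interpolation=2)]))
```

```text
[ 0.4939 -0.1957 -0.0029] [-0.7203 -6.37   -3.5635]
```

View pics/m15.png

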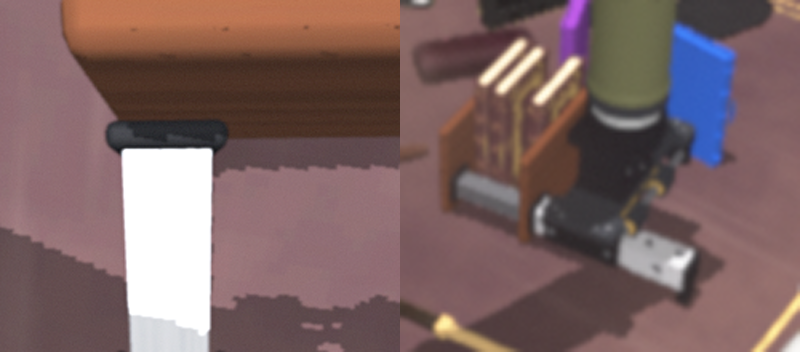

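>>> {"name": "carry_out", "arguments": {"rows": [{"offset":[0.002,0,0],"rot":[0,0,0],"gripper":0.2},{"offset":[0.002,0,0],"rot":[0,0,0],"gripper":0.2},{"offset":[0.002,0,0],"rot":[0,0,0],"gripper":0.2},{"offset":[0.002,0,0],"rot":[0,0,0],"gripper":0.2},{"offset":[0.001,0,0],"rot":[0,0,0],"gripper":0.2}]}}

```text
time: 23.25
position: [0.4926, -0.1873, -0.0029]
tool_rot: [2.057, 2.372, -0.003]
ft_force: [0.4, -7.2, -2.8]
grip_width: 0.298
```

Run:
```python
from h import *
np.set_printoptions(precision=4,suppress=True)
d=grab('side','s16');grab('scene','sc16');s=ctrl.get_state();print(s['position'],s['ft_force'])
cv2.imwrite('pics/m16.png',np.hstack([cv2.resize(cv2.imread('pics/s16.png')[150:260,190:315],(400,352),interpolation=2),cv2.resize(cv2.imread('pics/sc16.png')[170:280,230:355],(400,352),interpolation=2)]))
```

```text
[ 0.4926 -0.187  -0.0029] [-0.7315 -6.1037 -2.8399]
```

View pics/m16.png

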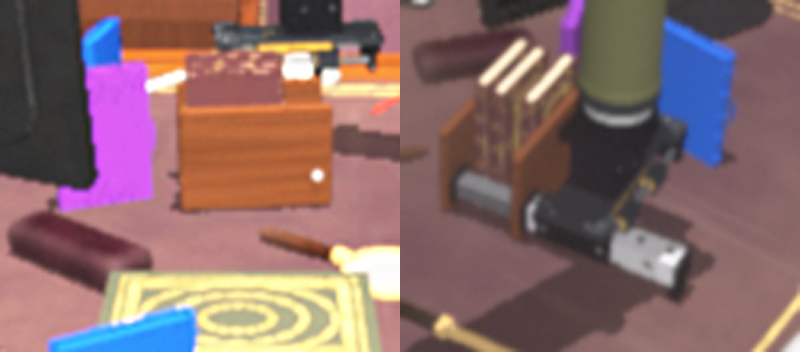

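>>> {"name": "carry_out", "arguments": {"rows": [{"offset":[0.001,0,0],"rot":[0,0,0],"gripper":0.2},{"offset":[0.001,0,0],"rot":[0,0,0],"gripper":0.2}]}}

```text
time: 23.6
position: [0.4923, -0.1851, -0.0028]
tool_rot: [2.057, 2.373, -0.002]
ft_force: [-1.2, -6.9, -3.6]
grip_width: 0.301
```

>>> {"name": "carry_out", "arguments": {"rows": [{"offset":[0.001,0,0],"rot":[0,0,0],"gripper":0.2}]}}

```text
time: 23.72
position: [0.4921, -0.1838, -0.0029]
tool_rot: [2.057, 2.373, -0.002]
ft_force: [-0.4, -5.4, -2.3]
grip_width: 0.296
```

>>> {"name": "carry_out", "arguments": {"rows": [{"offset":[0.001,0,0],"rot":[0,0,0],"gripper":0.2}]}}

```text
time: 23.85
position: [0.4918, -0.182, -0.0029]
tool_rot: [-2.058, -2.374, 0.001]
ft_force: [-2.0, -4.1, -0.7]
grip_width: 0.298
```

>>> {"name": "carry_out", "arguments": {"rows": [{"offset":[0.001,0,0],"rot":[0,0,0],"gripper":0.2}]}}

```text
time: 23.98
position: [0.4917, -0.1809, -0.0029]
tool_rot: [-2.057, -2.374, 0.002]
ft_force: [-2.1, -5.2, -1.2]
grip_width: 0.297
```

Run:
```python
from h import *
np.set_printoptions(precision=4,suppress=True)
grab('scene','sc17');s=ctrl.get_state();print(s['position'],s['ft_force'])
cv2.imwrite('pics/m17.png',cv2.resize(cv2.imread('pics/sc17.png')[215:275,265:345],(800,600),interpolation=2))
```

```text
[ 0.4916 -0.1808 -0.0029] [-1.8454 -4.4976 -0.9305]
```

View pics/m17.png

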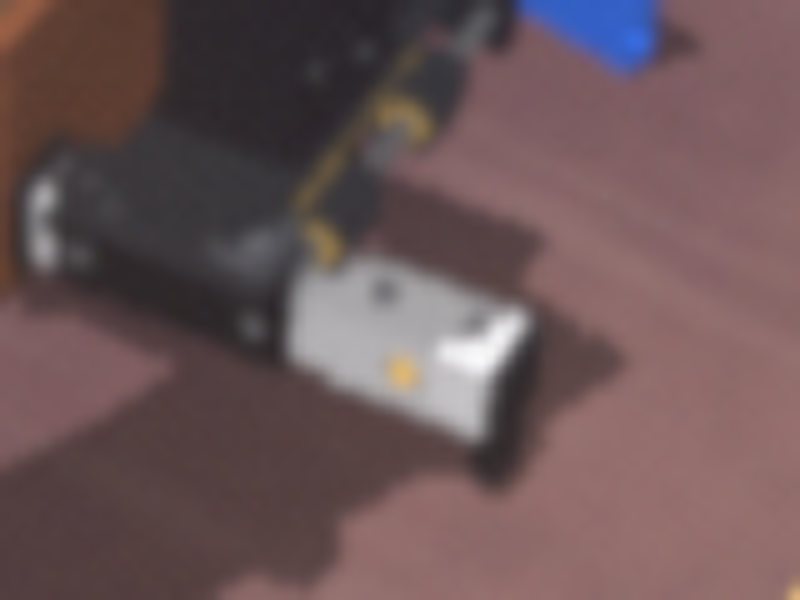

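>>> {"name": "carry_out", "arguments": {"rows": [{"offset":[0.001,0,0],"rot":[0,0,0],"gripper":0.2},{"offset":[0,0,0],"rot":[0,0,0],"gripper":0.2}]}}

```text
time: 24.28
position: [0.4915, -0.1799, -0.0029]
tool_rot: [-2.057, -2.374, 0.002]
ft_force: [-2.5, -6.3, -0.6]
grip_width: 0.296
```

>>> {"name": "carry_out", "arguments": {"rows": [{"offset":[0.001,0,0],"rot":[0,0,0],"gripper":0.2},{"offset":[0,0,0],"rot":[0,0,0],"gripper":0.2}]}}

```text
time: 24.52
position: [0.4914, -0.1793, -0.0029]
tool_rot: [2.057, 2.374, -0.002]
ft_force: [-1.3, -6.0, -2.1]
grip_width: 0.295
```

Run:
```python
from h import *
np.set_printoptions(precision=4,suppress=True)
grab('scene','sc18');grab('wrist','w18');s=ctrl.get_state();print(s['position'],s['ft_force'])
cv2.imwrite('pics/m18.png',np.hstack([cv2.resize(cv2.imread('pics/sc18.png')[235:265,290:325],(400,343),interpolation=2),cv2.resize(cv2.imread('pics/w18.png')[:220,150:400],(400,343),interpolation=2)]))
```

```text
[ 0.4914 -0.1793 -0.0029] [-1.751  -5.446  -1.0954]
```

View pics/m18.png

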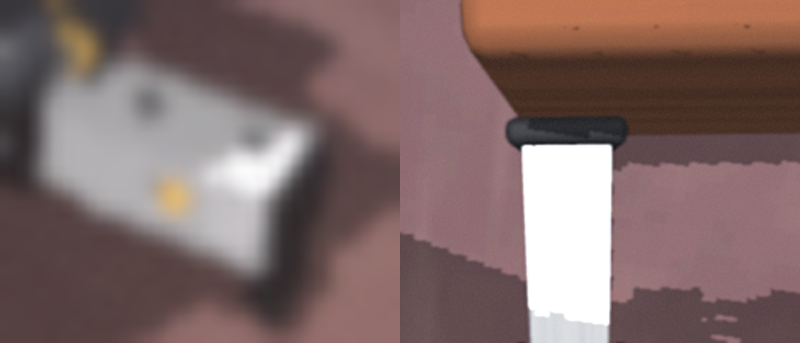

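>>> {"name": "carry_out", "arguments": {"rows": [{"offset":[0.001,0,0],"rot":[0,0,0],"gripper":0.2},{"offset":[0,0,0],"rot":[0,0,0],"gripper":0.2}]}}

```text
time: 24.88
position: [0.4914, -0.1792, -0.0029]
tool_rot: [2.057, 2.373, -0.003]
ft_force: [-0.1, -6.8, -2.3]
grip_width: 0.294
```

Run:
```python
from h import *
np.set_printoptions(precision=4,suppress=True)
grab('wrist','w19');s=ctrl.get_state();print(s['position'],s['ft_force'])
r=[]
for n in ['w16','w15','w17','w18','w19','w13','w12']:
    try: a=cv2.imread('pics/%s.png'%n)
    except: continue
    if a is None: continue
    g=a[60:110,235:275].mean(2).mean(1); print(n,np.round(g[10:40]).astype(int))
```

```text
[ 0.4914 -0.1792 -0.0029] [-1.1363 -6.9741 -2.6917]
w15 [ 49  51  52  53  50  42  40  41  43  45  46  46  45  45  46  49  54  56
  56  53  45  37 100 246 255 255 255 255 255 255]
w18 [ 49  50  53  52  49  42  39  41  43  45  46  46  45  46  49  54  57  57
  56  52  43  40 111 251 255 255 255 255 255 255]
w19 [ 49  50  53  52  49  43  39  41  43  45  46  46  45  45  49  56  59  59
  57  53  44  38 103 248 255 255 255 255 255 255]
w13 [ 49  50  52  53  49  43  40  41  43  45  46  46  46  45  46  50  56  57
  56  53  45  38  97 244 255 255 255 255 255 255]
w12 [ 49  51  53  53  49  42  39  41  43  45  46  47  47  47  49  51  52  53
  54  52  44  38 105 249 255 255 255 255 255 255][ WARN:0@1.393] global loadsave.cpp:275 findDecoder imread_('pics/w16.png'): can't open/read file: check file path/integrity
[ WARN:0@1.402] global loadsave.cpp:275 findDecoder imread_('pics/w17.png'): can't open/read file: check file path/integrity
```

>>> {"name": "carry_out", "arguments": {"rows": [{"offset":[-0.001,0,0],"rot":[0,0,0],"gripper":0.2},{"offset":[0,0,0],"rot":[0,0,0],"gripper":0.35},{"offset":[0,0,0],"rot":[0,0,0],"gripper":0.5},{"offset":[0,0,0],"rot":[0,0,0],"gripper":0.6},{"offset":[0,0,0],"rot":[0,0,0],"gripper":0.6}]}}

```text
time: 25.55
position: [0.4923, -0.1778, -0.0027]
tool_rot: [2.056, 2.375, 0.001]
ft_force: [0.3, 0.1, 0.3]
grip_width: 0.569
```

>>> {"name": "carry_out", "arguments": {"rows": [{"offset":[0,0,-0.01],"rot":[0,0,0],"gripper":0.6},{"offset":[0,0,-0.03],"rot":[0,0,0],"gripper":0.6},{"offset":[0,0,-0.04],"rot":[0,0,0],"gripper":0.6},{"offset":[0,0,-0.05],"rot":[0,0,0],"gripper":0.6},{"offset":[0,0,-0.05],"rot":[0,0,0],"gripper":0.6},{"offset":[-0.02,0,-0.04],"rot":[0,0,0],"gripper":0.6},{"offset":[-0.03,0,-0.02],"rot":[0,0,0],"gripper":0.6},{"offset":[0,0,0],"rot":[0,0,0],"gripper":0.6},{"offset":[0,0,0],"rot":[0,0,0],"gripper":0.6}]}}

```text
time: 26.68
position: [0.4988, -0.2268, 0.2369]
tool_rot: [-2.056, -2.374, -0.001]
ft_force: [0.5, -0.2, -1.1]
grip_width: 0.601
```

Run:
```python
from h import *
np.set_printoptions(precision=4,suppress=True)
grab('scene','sc20');grab('wrist','w20');grab('side','s20');s=ctrl.get_state();print(s['time'],s['position'],s['ft_force'])
cv2.imwrite('pics/m20.png',cv2.resize(cv2.imread('pics/sc20.png')[165:270,230:345],(657,600),interpolation=2))
cv2.imwrite('pics/w20b.png',cv2.resize(cv2.imread('pics/w20.png')[0:225,130:430],(800,600),interpolation=2))
```

```text
26.825 [ 0.4987 -0.2264  0.2363] [ 0.1374  0.4018 -0.2857]
```

View pics/m20.png

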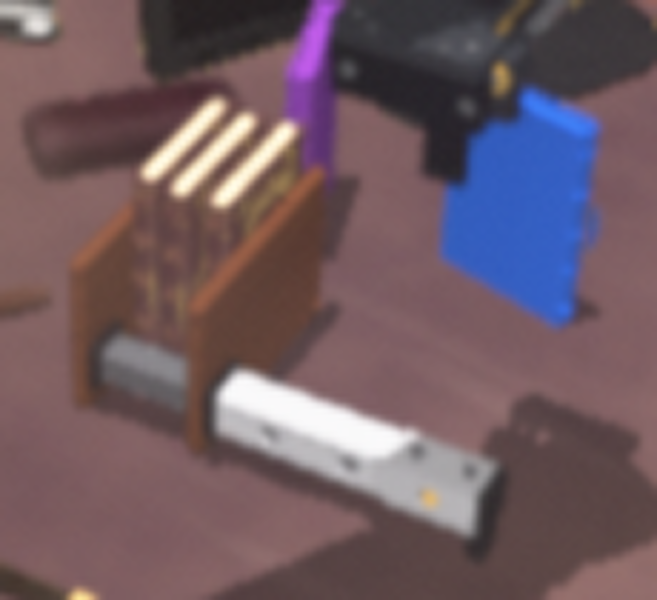

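View pics/w20b.png

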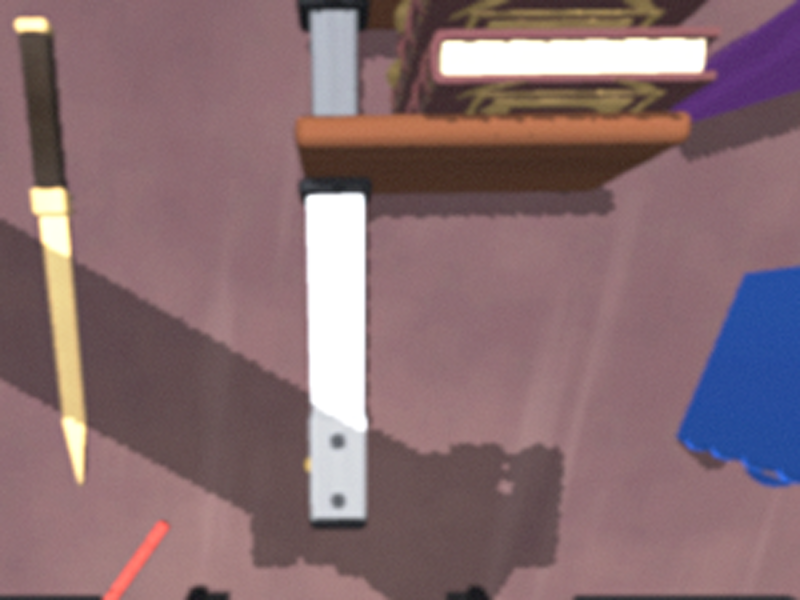

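Run:
```python
from h import *
np.set_printoptions(precision=4,suppress=True)
th=np.radians(8.2);ex=np.array([np.cos(th),np.sin(th),0]);ey=np.array([-ex[1],ex[0],0]);O=np.array([.5418,-.1013,0])
w=load('w20')
def brass(d,roi):
    y0,y1,x0,x1=roi;h=cv2.cvtColor(d['img'][y0:y1,x0:x1],cv2.COLOR_RGB2HSV)
    m=(h[...,0]>12)&(h[...,0]<32)&(h[...,1]>90)&(h[...,2]>90)
    ys,xs=np.nonzero(m);print(len(xs),xs.min()+x0,xs.max()+x0,ys.mean()+y0);return xs.min()+x0,ys.mean()+y0
for n,roi in [('w20',(165,185,235,252)),('w1',(165,182,215,226))]:
    d=load(n);u,v=brass(d,roi);X=onz(d,u,v,.04);print(n,(X-O)@ex,(X-O)@ey)
def P(n,x,y,z):
    X=onz(w,130+x*300/800,y*225/600,z);print(n,'rack',(X-O)@ex,(X-O)@ey)
P('slide inner f',302,117,.116);P('slide inner b',685,115,.116);P('nb right cover f',430,78,.155);P('nb right b',712,76,.155);P('nb left f',440,32,.155);P('nb left b',712,34,.155)
P('sleeve left edge',311,470,.0545)
cv2.imwrite('pics/c21.png',cv2.resize(cv2.imread('pics/w20.png')[150:200,225:285],(720,600),interpolation=2))
```

```text
9 244 245 173.77777777777777
w20 -0.07995924975219995 -0.11931744749814353
8 219 220 174.0
w1 -0.0808102011183879 -0.11886695976771239
slide inner f rack -0.07566849804159242 0.03359803509001735
slide inner b rack 0.07528346507082168 0.03439034778862105
nb right cover f rack -0.030110913923718376 0.03570502335174741
nb right b rack 0.06596930251659845 0.03635843992158687
nb left f rack -0.027226964972705065 0.049448414452350965
nb left b rack 0.06425264362427156 0.048899345276476276
sleeve left edge rack -0.07558453876142242 -0.1201582438071891
```

View pics/c21.png

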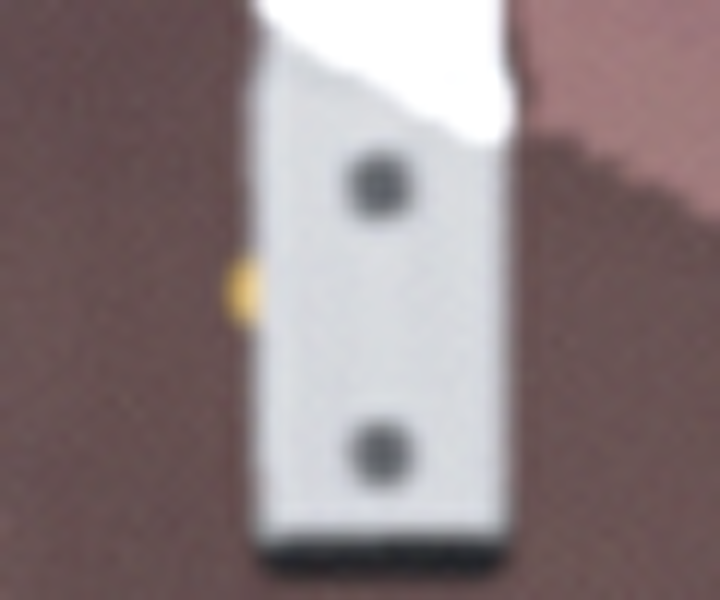

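View pics/s20.png

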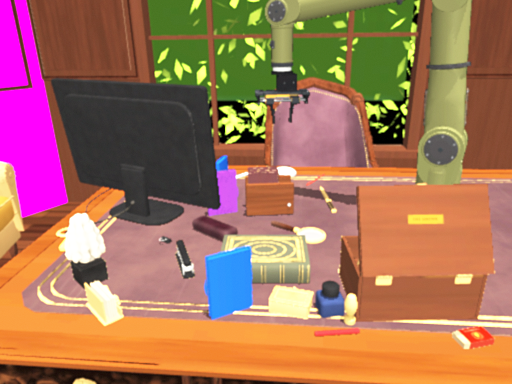

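```bash
python3 -c "
from h import *
print(workorder.close_job())"
```

```text
the job is handed in; nothing more can be done
None
```

The loose notebook now stands upright in the rack beside the other two. The rack is closed by one hole with the button locked, and I handed the job in at about 27 s.

**Last checks**
- **Notebook:** it stands between row_right and the sliding end. Its left cover is at about 49 mm in the rack's y, and it is centred about 18 mm along the rack's x.
- **Rack:** the sliding end has travelled about 48 to 50 mm. It locked: the last 1 mm of commanded push moved it only 0.1 mm, and the force rose only to about 7 N.
- **Button:** the tip stands as far out in the next hole as it did at the start, to within about 1 mm (one pixel).
- **Push force:** the highest reading on the tool while pushing was about 9 N.
- **Bystanders:** the case and magnifier looked unmoved in the last pictures. I did not measure them or check the mouse.

**What disagreed:**
- The fingertips sit about 25 to 30 mm behind the reported TCP, not 8 mm ahead as the interface text says.
- The side and scene pictures showed this, and a first trial squeeze closed above the tube to 0.25. I lowered the gripper about 32 mm, and it then closed on the tube at 0.30.
- For the same reason, I had held the notebook nearer its top edge than I had planned; it did not slip.

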